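Fit the small-radius former to the strip bender

ROBOT

A 6-joint arm with a two-finger parallel gripper is mounted at the origin on a cart in front of the work surface, level with it; the furniture and walls round the work are solid. World frame = base frame: x ahead of the robot, y to its left, z up, the work surface at z = 0. Lengths are in m, angles in rad, forces in N, time in s.
With the tool pointing down it reaches from about 0.35 to 0.975 m from the base axis. Payload 4.9 kg.
Tool frame: the origin (TCP) lies at the very end of the fingers, on their centre line; the grasp point (between the pads) lies ctrl.grip_point_offset behind it (ctrl.grip_point_offset is the distance from the TCP to the grasp point, in m); z points along the fingers, y is the direction in which the jaws open and shut (so a half turn about z gives the same grasp; the last joint's range is limited). The gripper opens to 85 mm and grips with 20 to 120 N. Pads are 22 mm wide; open, the fingers measure 114 mm over their backs; the gripper's body (76 mm by 85 mm) begins 54 mm behind the grasp point. The pads swing forward as they close: fully open they stand 13 mm farther back than shut.
Start: joints at [1.014, 0.053, 1.613, -0, 1.476, -0.119], TCP at [0.265, 0.566, 0.231] pointing down, gripper open.
Joint ranges: [-3.01, 3.01], [-1.01, 2.22], [0.06, 2.58], [-1.02, 4.17], [0.09, 2.62], [-3.14, 3.14]. Speed limits (rad/s): [2.57, 2.57, 3.14, 3.14, 3.14, 3.14].

INTERFACE

Orientations are given as a rotation vector (axis times angle).
In Python, from station import ctrl gives the robot as it stands. The module is installed in compiled form; this text tells all that it offers.
- The arm moves only by the shell command python3 -m creep 'ROWS' [FORCE]. ROWS is JSON, a list of rows, each a list of 5 numbers: the closure in counts, from 0 (fully open) to 255 (shut), then the shift along the tool's x, y, z in mm, then the turn about the tool's z in rad. A call has 1 to 12 rows; each row is the pose to reach, as a shift and turn from the pose commanded when the call began, along the tool's axes at that moment; what a row does not reach only later rows make up. A row lasts 1/12 s, in which the tool goes at most 41.7 mm and 7.16 degrees, less where a joint would pass 70% of its speed; a pose out of reach is approached as far as the arm can. A call with a gripper value outside its range is refused whole. The fingers move at their own pace and stop on an object; FORCE is the grip in N (left out, the last holds). Time passes only in rows, so rows that repeat a pose let the fingers close. It gives the time, the measured TCP pose, the force and the opening at its end, in the units of the state.
- ctrl.get_obs(): the state, without advancing time (a new reading comes with each control period).
- ctrl.get_image(name): name is "scene" or "top"; returns the picture (420x560x3 uint8, red, green, blue); there is no depth.
- ctrl.calibration(name): a dict with "fx", "fy", "cx", "cy" (pixels), "R" (3x3) and "t" (3): a world point X has camera coordinates R X + t. Camera axes: x right, y down, z forward; pixel columns grow to the right and rows downward; lengths in m; the calibration is good to about 2 mm. A picture is of the moment at which its call begins. calibration takes no time and is no camera call.
- ctrl.finish_job(): hands the job in, once; it reports no verdict.
Trained networks look in the newest picture that a camera, given by its name, has taken for a name from the list of things; names that differ only in an ending like _2 or _b are one class to them, and where a whole thing is asked for, a point or a joint stands for the part that bears it (a point fixed in the world has none). Each returns a list of dicts, best first, with "conf" (0 to 1); they miss things now and then, are a little off and sometimes report something else, mostly with a low value. They report only what shows in the picture. A call takes as long as a camera call. They do not tell look-alikes from the thing itself.
- ctrl.boxes_of(camera, label): "rect" ([left, top, width, height] in pixels, round what is visible of it).
- ctrl.outline_of(camera, label): "mask" (420x560 bool, what is visible of it) and "rect" ([left, top, width, height] in pixels, round what is visible of it).
The state is a dict: "t": time; "q": joint angles; "dq": joint speeds; "effort": joint torques, N m; "tool_pos": TCP position; "tool_rot": TCP orientation; "contact_force": force on the tool from outside, world axes, zero at the start; "wrist_torque": the same for the moment, N m; "opening": finger opening in m.
Only numpy, scipy, OpenCV 4.12 (cv2) and the standard library are available. Lean on these libraries where they do the work, as an engineer would, in place of code of your own. Each camera call takes 0.05 s, during which the arm holds its last target. There are 200 camera calls.

TASK

Set up the strip bender for the small radius: put the steel flange on the bender's centring post with its spigot up, stand the shorter, narrower grey pipe over that spigot, plug the blue flange into the top of the pipe, and last lower the clamp bolt with the red knob through the blue flange until the knob sits on it. Set every part down gently until it rests fully home, without dropping it, and leave the longer, wider grey pipe, the tape measure and the try square where they are.

Things in the scene. Friction and masses are not known exactly. Their poses are not given: they have to be found in the camera images.
- bender: Strip bender, fixed: green base 132 mm across; origin at the centre of its underside, z up. Flat steel seat 50 mm across, 22 mm up; from it a hollow steel post rises on the z axis to 46 mm up: 22 mm outside (top 6 mm tapered), bore 15 mm. A fixed flat arm level with the seat runs along -x: on it, 64 mm from the axis, a roller 21 mm thick, top 69 mm up; its black handle ends 210 mm from the axis, 74 mm up.
- lower_flange_grip (a point): Steel flange, 0.30 kg, 24 mm high: disc 84 mm across, 8 mm thick, under a spigot 36 mm across and 16 mm high (its top 4 mm tapered); bore 26 mm right through, to fit over the bender's post. Lies disc down, spigot up, as it is fitted. Grip the spigot. The point is on the axis at half the spigot's height, 16 mm above the underside; z up.
- pipe_short_mid (a point): Shorter, narrower grey plastic pipe, standing: 47 mm outside, 40 mm bore, 70 mm long, both ends alike, 0.08 kg. It is to stand on the steel disc, round the spigot. The point is at its centre, 35 mm above its lower end; z up, along the pipe.
- upper_flange_grip (a point): Blue plastic flange, 0.08 kg, 36 mm high; from below: spigot 36 mm across, 14 mm high (lowest 4 mm tapered), disc 64 mm across, 8 mm thick, boss 33 mm across, 14 mm high, to grip; bore 14 mm right through. Stands on its spigot, boss up, as it is fitted. The point is on the axis at half the boss's height, 29 mm above its foot, 15 mm above the disc's underside.
- clamp_bolt_grip (a point): Clamp bolt, 0.12 kg: red star knob 40 mm across and 22 mm high on a steel stem 10 mm thick that ends 92 mm below the knob's underside (tip slightly tapered). It stands upright in the wooden block, stem tip 6 mm above the table. Grip the knob. The point is at the knob's centre, 103 mm above the stem's tip and 11 mm above the knob's underside; z up.
- bolt_block: Wooden block 52 x 96 x 40 mm, fixed to the table, with three holes in a row along its y axis; origin at the centre of its underside. The clamp bolt stands 34 mm deep in the middle hole, 11.5 mm across; the other two are empty.
- pipe_long_mid (a point): Longer, wider grey plastic pipe, standing upright: 65 mm outside, 57 mm bore, 110 mm long. Not wanted: leave it standing. The point is at its centre, 55 mm up.
- tape_measure_mid (a point): Yellow tape measure, 43 x 73 x 62 mm, standing; leave it alone. The point is at its centre, 31 mm up.
- try_square_mid (a point): Steel try square, 80 x 107 x 18 mm, lying flat; leave it alone. The point is at the middle of its outline, 9 mm up.
There are look-alikes about, which are no part of the job. Leave any brown or orange look-alike of the part that bears lower_flange_grip alone. What is shaped like the part that bears clamp_bolt_grip but purple is not meant.

How it is judged:
By the outcome, as a careful person would: the job done as asked, in the order asked, and still so for the second after the job is handed in, with the robot touching nothing.
It also fails if it takes over 112 s, if anything falls off the work surface, if the arm or the gripper's body presses on something with over 40 N, if the wrist force passes 120 N, or if a joint passes its speed limit or range.

## Working session

There is one attempt and no reset: what is moved stays moved. The work goes in short steps, Python scripts to look and compute and a shell command to move; the robot and the scene stay as the last step left them, time stands still between calls to the robot, and variables do not carry over. Pictures are saved under pics/ and viewed, about 12 in all and at most 16, crops included, and the job is handed in when it is done.

```bash
mkdir -p pics; ls; python3 - <<'E'
from station import ctrl
import cv2
for n in("scene","top"):
    im=ctrl.get_image(n); cv2.imwrite(f"pics/{n}0.png",im[...,::-1])
    c=ctrl.calibration(n); print(n,c)
o=ctrl.get_obs(); print(o, ctrl.grip_point_offset)
E
```

```text
pics
scene {'fx': 500.42977207874867, 'fy': 500.42977207874867, 'cx': 280.4798492077501, 'cy': 212.88267594942897, 'R': array([[ 0.51343327, -0.85784614,  0.02205148],
       [-0.52580793, -0.33480392, -0.7819414 ],
       [ 0.67816834,  0.38987989, -0.62296178]]), 't': array([-0.39396335,  0.36671093,  1.15922983])}
top {'fx': 467.57384399056747, 'fy': 467.57384399056747, 'cx': 285.357339460769, 'cy': 207.3050410104708, 'R': array([[ 0.0022834 , -0.99998696,  0.00456775],
       [-0.9889754 , -0.00293453, -0.14805086],
       [ 0.14806233, -0.00417933, -0.9889692 ]]), 't': array([-0.11151236,  0.59473053,  1.64654428])}
{'t': 0.1, 'q': array([ 1.01399410e+00,  5.32941610e-02,  1.61415164e+00,  2.82066781e-05,
        1.47596573e+00, -1.18997390e-01]), 'dq': array([-6.92866311e-05, -2.78349708e-03, -4.20940065e-03,  3.91728920e-04,
       -1.15537297e-03, -3.87752359e-04]), 'effort': array([ 1.67786739e-04, -3.94903135e+01, -3.71363461e+01, -1.39965464e-04,
        3.94084389e-03, -2.18714229e-05]), 'tool_pos': array([0.26466805, 0.56558608, 0.2301869 ]), 'tool_rot': array([-6.82090313e-01, -3.06600643e+00,  2.68037041e-03]), 'contact_force': array([-0.58081155,  0.7500012 , -0.15686442]), 'wrist_torque': array([-0.04761464, -0.05379831, -0.02574271]), 'opening': 0.08550575702300342} 0.0187
```

View pics/scene0.png

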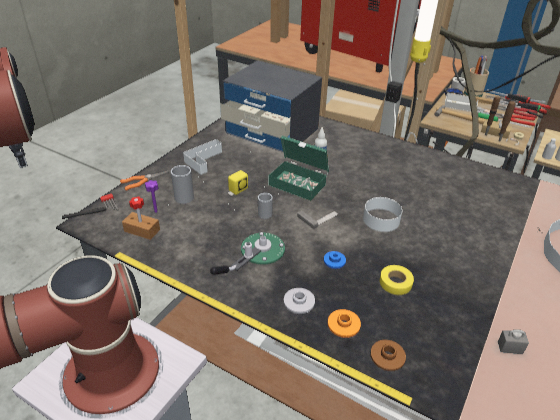

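View pics/top0.png

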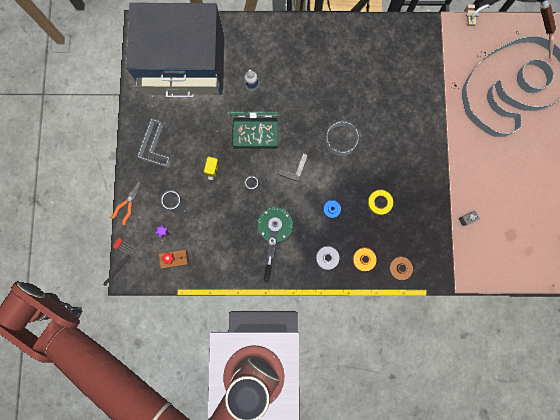

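```bash
cat > h.py <<'E'
from station import ctrl
import numpy as np, cv2
from scipy.optimize import least_squares
# solids of revolution: (z rel. to foot, diameter)
P=dict(
 lower_flange_grip=[(0,84),(8,84),(8,36),(20,36),(24,30)],
 pipe_short_mid=[(0,47),(70,47)],
 upper_flange_grip=[(0,30),(4,36),(14,36),(14,64),(22,64),(22,33),(36,33)],
 clamp_bolt_grip=[(40,40),(62,40)],
 pipe_long_mid=[(0,65),(110,65)])
def proj(n,X):
    c=ctrl.calibration(n); X=np.atleast_2d(X)@c["R"].T+c["t"]
    return np.c_[c["fx"]*X[:,0]/X[:,2]+c["cx"],c["fy"]*X[:,1]/X[:,2]+c["cy"]]
A=np.linspace(0,2*np.pi,48,endpoint=False)
def ring(xy,z,d): return np.c_[xy[0]+d/2*np.cos(A),xy[1]+d/2*np.sin(A),0*A+z]
def sil(n,xy,prof,z0=0):
    """centroid of the union silhouette of consecutive frusta, x16 raster"""
    S=8; polys=[]
    for (a,da),(b,db) in zip(prof[:-1],prof[1:]):
        p=proj(n,np.r_[ring(xy,z0+a/1e3,da/1e3),ring(xy,z0+b/1e3,db/1e3)])
        polys.append(cv2.convexHull(p.astype(np.float32))[:,0])
    al=np.vstack(polys); o=np.floor(al.min(0))-1
    w,hh=(np.ceil(al.max(0))-o+2).astype(int)*S
    m=np.zeros((hh,w),np.uint8)
    for q in polys: cv2.fillPoly(m,[np.round(((q-o+.5)*S-.5)*16).astype(np.int32)],255,shift=4)
    M=cv2.moments(m,True)
    return np.array([M["m10"]/M["m00"],M["m01"]/M["m00"]])/S+.5/S-.5+o, M["m00"]/S/S
def cen(mask):
    M=cv2.moments(mask.astype(np.uint8),True); return np.array([M["m10"],M["m01"]])/M["m00"],M["m00"]
def fit(obs,prof,z0=0,xy0=(.5,0)):
    f=lambda v:np.concatenate([sil(n,v,prof,z0)[0]-c for n,c in obs])
    r=least_squares(f,xy0,diff_step=1e-2); return r.x,r.fun
def save(n,im,box,k,name):
    x,y,w,h=box; cv2.imwrite("pics/"+name,cv2.resize(im[y:y+h,x:x+w,::-1],None,fx=k,fy=k,interpolation=cv2.INTER_CUBIC))
E
python3 - <<'E'
from h import *
ims={n:ctrl.get_image(n) for n in("scene","top")}
for lab in P:
    allobs=[]
    for n in ims:
        for d in ctrl.outline_of(n,lab):
            if d["conf"]<.3: continue
            c,a=cen(d["mask"]); col=ims[n][d["mask"]].mean(0).round()
            v,r=fit([(n,c)],P[lab])
            print(lab,n,round(d["conf"],2),d["rect"],c.round(2),a,"model area",round(sil(n,v,P[lab])[1]),"xy",v.round(4),col)
for lab in("bender","bolt_block"):
    for n in ims:
        for d in ctrl.outline_of(n,lab):
            if d["conf"]<.3: continue
            print(lab,n,d["conf"],d["rect"],cen(d["mask"])); np.save(f"{lab}_{n}.npy",d["mask"])
R=lambda n,x,y,w,h:cv2.resize(ims[n][y:y+h,x:x+w,::-1],(400,300),interpolation=cv2.INTER_CUBIC)
cv2.imwrite("pics/crops1.png",np.vstack([np.hstack([R("scene",275,240,140,105)*1,R("scene",60,160,140,105)]),np.hstack([R("scene",205,190,120,90),R("top",225,175,120,90)])]))
E
```

```text
lower_flange_grip scene 0.82 [370.5, 337.7, 38.0, 35.8] [387.81 354.52] 862.0 model area 411 xy [0.625 0.   ] [141.  98.  64.]
lower_flange_grip scene 0.7 [329.3, 310.9, 32.7, 25.8] [343.61 322.3 ] 675.0 model area 427 xy [0.5928 0.    ] [232. 156.  70.]
lower_flange_grip scene 0.56 [284.3, 289.4, 29.3, 24.7] [299.   300.24] 581.0 model area 464 xy [0.5274 0.    ] [190. 187. 191.]
lower_flange_grip top 0.74 [393.1, 256.5, 19.9, 22.5] [400.88 268.31] 439.0 model area 430 xy [0.3789 0.    ] [165. 117.  83.]
lower_flange_grip top 0.66 [316.8, 247.7, 23.7, 24.6] [326.94 257.71] 401.0 model area 426 xy [0.417 0.   ] [194. 192. 202.]
lower_flange_grip top 0.57 [350.9, 244.5, 26.0, 31.4] [364.16 259.37] 429.0 model area 427 xy [0.4165 0.    ] [232. 181.  70.]
pipe_short_mid scene 0.93 [256.9, 194.0, 14.5, 22.9] [264.23 204.71] 318.0 model area 364 xy [0.6797 0.    ] [115. 117. 120.]
pipe_short_mid scene 0.52 [297.2, 210.6, 37.1, 19.0] [313.78 218.48] 267.0 model area 334 xy [0.791 0.   ] [144. 140. 136.]
pipe_short_mid top 0.62 [244.9, 176.3, 14.6, 17.2] [251.65 184.21] 150.0 model area 180
[... 953 characters left out ...]
.8, 7.9, 9.2] [167.67 257.87] 110.0 model area 108 xy [0.4097 0.    ] [216.  74.  68.]
pipe_long_mid scene 0.91 [169.9, 164.8, 24.5, 36.1] [182.12 183.51] 706.0 model area 904 xy [0.4922 0.    ] [112. 115. 117.]
pipe_long_mid top 0.53 [160.4, 190.8, 29.2, 22.5] [173.75 201.55] 353.0 model area 352 xy [0.6099 0.    ] [ 99. 102. 105.]
bender scene 0.56 [208.7, 227.2, 75.5, 54.2] (array([255.09810555, 251.67456022]), 1478.0)
bender top 0.68 [256.4, 206.0, 36.0, 78.2] (array([273.65405405, 232.5984556 ]), 1295.0)
bolt_block scene 0.34 [284.1, 287.0, 31.2, 28.0] (array([298.60232945, 300.04492512]), 601.0)
bolt_block top 0.73 [160.1, 249.9, 31.9, 16.4] (array([174.95121951, 259.76422764]), 369.0)
```

View pics/crops1.png

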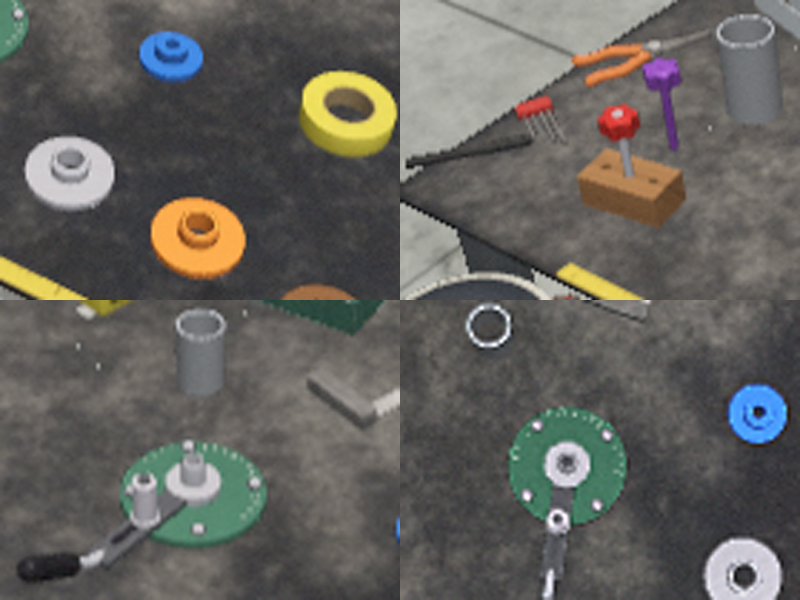

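```bash
sed -i 's/(40,40),(62,40)/(98,40),(120,40)/; s/r=least_squares(f,xy0,diff_step=1e-2); return r.x,r.fun/r=least_squares(lambda v:f(v-2),np.array(xy0)+2,diff_step=2e-3); return r.x-2,r.fun/' h.py
cat >> h.py <<'E'
def blob(im,rect,fn,k=8,hull=True):
    """subpixel mask centroid: upscale the window, threshold fn(hsv-like float rgb), biggest blob"""
    x,y,w,h=rect; p=cv2.resize(im[y:y+h,x:x+w],None,fx=k,fy=k,interpolation=cv2.INTER_CUBIC).astype(float)
    m=fn(p[...,0],p[...,1],p[...,2]).astype(np.uint8)
    c=max(cv2.findContours(m,cv2.RETR_EXTERNAL,cv2.CHAIN_APPROX_NONE)[0],key=cv2.contourArea)
    if hull: c=cv2.convexHull(c)
    q=np.zeros_like(m); cv2.drawContours(q,[c],-1,1,-1); M=cv2.moments(q,True)
    return np.array([M["m10"],M["m01"]])/M["m00"]/k+.5/k-.5+np.array([x,y]), M["m00"]/k/k
red=lambda r,g,b:(r-np.maximum(g,b)>70)
blue=lambda r,g,b:(b-r>60)
green=lambda r,g,b:(g-r>25)&(g-b>5)
bright=lambda r,g,b:(r>115)&(abs(r-b)<40)
E
python3 - <<'E'
from h import *
ims={n:ctrl.get_image(n) for n in("scene","top")}
jobs=[("clamp_bolt_grip",red,(120,188,32,28),(155,246,26,24),True),
("upper_flange_grip",blue,(318,244,34,28),(318,196,28,28),False),
("lower_flange_grip",bright,(278,282,44,36),(312,242,31,31),False),
("green",green,(235,228,56,40),(250,200,50,48),True),
("pipe_short_mid",lambda r,g,b:(r>78),(252,189,25,34),(240,172,24,26),True)]
P["green"]=[(0,132),(16,132)]
res={}
for lab,fn,rs,rt,hu in jobs:
    ob=[(n,*blob(ims[n],r,fn,hull=hu)) for n,r in(("scene",rs),("top",rt))]
    for n,c,a in ob:
        v,r=fit([(n,c)],P[lab]); print(lab,n,c.round(2),"area",round(a),"model",round(sil(n,v,P[lab])[1]),v.round(4))
    res[lab],r=fit([(n,c) for n,c,a in ob],P[lab]); print("   both",res[lab].round(4),r.round(2))
K=8
def ov(n,x,y,w,h,lab,zs):
    p=cv2.resize(ims[n][y:y+h,x:x+w,::-1],None,fx=K,fy=K,interpolation=cv2.INTER_CUBIC)
    for z,d in zs:
        q=((proj(n,ring(res[lab],z/1e3,d/1e3))-[x,y]+.5)*K-.5)
        cv2.polylines(p,[np.round(q).astype(np.int32)],True,(0,0,255) if lab!="clamp_bolt_grip" else (255,255,0),1)
    return cv2.resize(p,(266,266))
rows=[]
B=[(22,50),(46,22),(46,15),(16,132)]
L={"green":B,"lower_flange_grip":[(0,84),(8,84),(20,36),(24,26)],"upper_flange_grip":[(14,64),(22,64),(36,33)],"pipe_short_mid":[(0,47),(70,47),(70,40)],"clamp_bolt_grip":[(98,40),(120,40)]}
S=lambda lab,n,s=40:(lambda c:ov(n,int(c[0])-s//2,int(c[1])-s//2,s,s,lab,L[lab]))(proj(n,np.r_[res[lab],.03])[0])
im=np.vstack([np.hstack([S("green","scene",60),S("green","top",50),S("lower_flange_grip","top")]),np.hstack([S("pipe_short_mid","scene"),S("pipe_short_mid","top"),S("upper_flange_grip","top")])])
cv2.imwrite("pics/ov1.png",im)
E
```

```text
clamp_bolt_grip scene [136.16 202.25] area 145 model 174 [0.4118 0.2885]
clamp_bolt_grip top [167.26 257.8 ] area 115 model 129 [0.4097 0.2934]
   both [0.4113 0.291 ] [-0.75 -0.2   0.71 -0.47]
upper_flange_grip scene [334.41 259.28] area 313 model 317 [ 0.597  -0.2827]
upper_flange_grip top [331.7  208.61] area 256 model 245 [ 0.5947 -0.2802]
   both [ 0.5959 -0.2819] [-0.41  0.12  0.42 -0.32]
lower_flange_grip scene [298.98 299.92] area 644 model 655 [ 0.4195 -0.2656]
lower_flange_grip top [327.41 257.56] area 431 model 427 [ 0.4163 -0.2638]
   both [ 0.4182 -0.2651] [-0.42  0.25  0.36 -0.5 ]
green scene [268.19 249.29] area 750 model 1238 [ 0.5417 -0.0924]
green top [274.75 224.31] area 1003 model 1030 [ 0.5372 -0.0713]
   both [ 0.5417 -0.0831] [-2.63 -1.14  3.21 -1.22]
pipe_short_mid scene [264.  205.5] area 850 model 360 [0.6823 0.0116]
pipe_short_mid top [251.23 184.33] area 608 model 180 [0.6805 0.0149]
   both [0.6816 0.0131] [-0.5  -0.05  0.5  -0.3 ]
```

View pics/ov1.png

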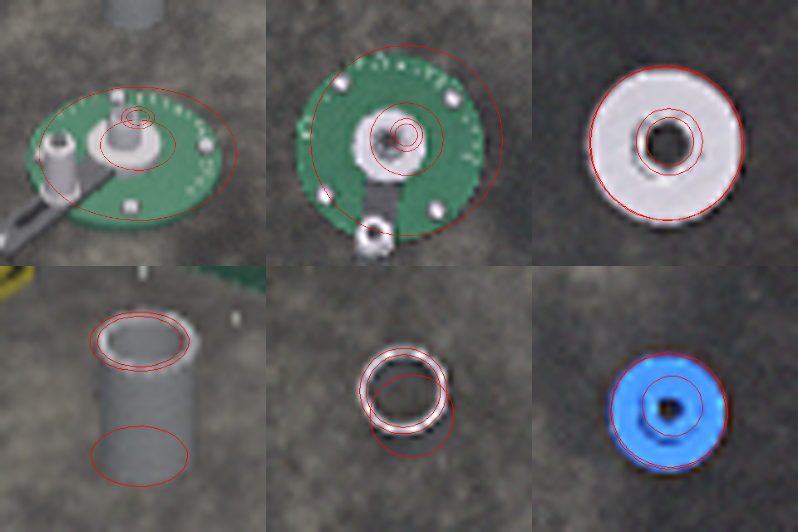

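```bash
cat >> h.py <<'E'
def shift(x,y,z,yaw=None):
    """tool-axis shift (mm) and turn from the present pose to TCP x,y,z; yaw = world angle of tool y (deg)"""
    from scipy.spatial.transform import Rotation as Ro
    o=ctrl.get_obs(); R=Ro.from_rotvec(o["tool_rot"]).as_matrix()
    d=R.T@(np.array([x,y,z])-o["tool_pos"])*1e3
    a=np.degrees(np.arctan2(R[1,1],R[0,1])); t=0
    if yaw is not None: t=-np.radians((yaw-a+90)%180-90)
    print("t",o["t"].round(2),"pos",o["tool_pos"].round(4),"yaw",a.round(1),"tilt",np.degrees(np.arccos(-R[2,2])).round(2),"-> shift",d.round(1),"turn",round(t,3),"F",o["contact_force"].round(1),"open",round(o["opening"]*1e3,1))
E
python3 - <<'E'
from h import *
ims={n:ctrl.get_image(n) for n in("scene","top")}
g=blob(ims["top"],(250,200,50,48),green)
for hb in(12,16,20):
    v,r=fit([("top",g[0])],[(0,132),(hb,132)]); print("green top",hb,v.round(4),g[1],sil("top",v,[(0,132),(hb,132)])[1])
# seat: bright pixels above arm
t=blob(ims["top"],(263,212,24,24),lambda r,g,b:(r>130)&(abs(g-r)<25)); print("seat blob",t,fit([("top",t[0])],[(22,50),(22.1,50)])[0])
for n,r in(("scene",(252,189,25,14)),("top",(241,173,21,20))):
    c=blob(ims[n],r,lambda r,g,b:(r>125)); print("rim",n,c,fit([(n,c[0])],[(69.9,47),(70,47)])[0].round(4),sil(n,(.68,.012),[(69.9,47),(70,47)])[1])
# bender in scene: project top estimate
h=blob(ims["top"],(258,240,20,45),lambda r,g,b:(r<40)&(g<40)&(b<40),hull=False); print("handle",h)
v,_=fit([("top",g[0])],[(0,132),(16,132)])
K=10;x,y=(238,225)
p=cv2.resize(ims["scene"][y:y+45,x:x+55,::-1],None,fx=K,fy=K,interpolation=cv2.INTER_CUBIC)
for z,d in[(22,50),(46,22),(16,132)]: cv2.polylines(p,[np.round((proj("scene",ring(v,z/1e3,d/1e3))-[x,y]+.5)*K).astype(int)],True,(0,0,255),1)
x,y=(255,198)
p2=cv2.resize(ims["top"][y:y+45,x:x+40,::-1],None,fx=K,fy=K,interpolation=cv2.INTER_CUBIC)
for z,d in[(22,50),(46,22),(46,15),(16,132)]: cv2.polylines(p2,[np.round((proj("top",ring(v,z/1e3,d/1e3))-[x,y]+.5)*K).astype(int)],True,(0,0,255),1)
cv2.imwrite("pics/ov2.png",cv2.resize(np.hstack([p,p2]),None,fx=.8,fy=.8))
for z in(0,.074): print(proj("top",[[.537-.21,-.071,z]]))
shift(.5,.1,.22,90); shift(.417,-.265,.1,90)
E
```

```text
green top 12 [ 0.5374 -0.0712] 1003.8125 1022.671875
green top 16 [ 0.5372 -0.0712] 1003.8125 1030.734375
green top 20 [ 0.5369 -0.0713] 1003.8125 1037.296875
seat blob (array([274.6151377, 223.9045094]), 151.203125) [ 0.53712281 -0.07106197]
rim scene (array([264.68572215, 197.23185179]), 124.140625) [0.6821 0.009 ] 106.40625
rim top (array([251.12533725, 182.18167224]), 144.78125) [0.6821 0.0132] 134.125
handle (array([268.51400273, 265.3261612 ]), 2.859375)
[[274.389195   282.20035686]]
[[273.99177565 282.42136377]]Traceback (most recent call last):
  File "<stdin>", line 21, in <module>
  File "h.py", line 54, in shift
    print("t",o["t"].round(2),"pos",o["tool_pos"].round(4),"yaw",a.round(1),"tilt",np.degrees(np.arccos(-R[2,2])).round(2),"-> shift",d.round(1),"turn",round(t,3),"F",o["contact_force"].round(1),"open",round(o["opening"]*1e3,1))
              ^^^^^^^^^^^^
AttributeError: 'float' object has no attribute 'round'
```

View pics/ov2.png

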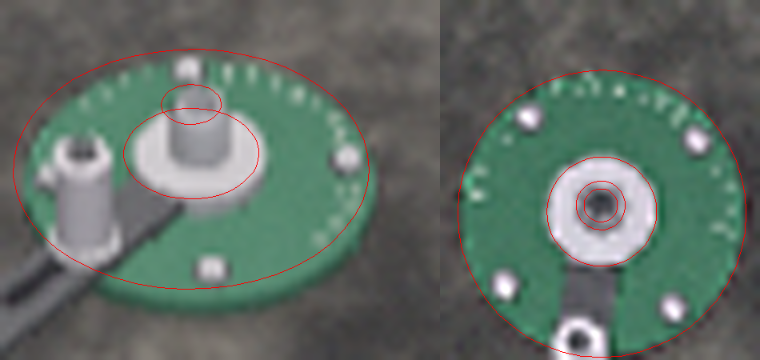

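```bash
sed -i 's/o\["t"\].round(2)/round(float(o["t"]),2)/' h.py; python3 - <<'E'
from h import *
shift(.5,.1,.23,84); shift(.417,-.265,.11,84)
E
```

```text
t 1.1 pos [0.2649 0.566  0.2313] yaw 64.9 tilt 0.0 -> shift [-410.5 -322.4    1.3] turn -0.333 F [ 0.1 -0.6 -0.2] open 85.1
t 1.1 pos [0.2649 0.566  0.2313] yaw 64.9 tilt 0.0 -> shift [-490.  -688.2  121.3] turn -0.333 F [ 0.1 -0.6 -0.2] open 85.1
```

```bash
python3 -m creep '[[0,-10,-8,0,0],[0,-35,-28,0,-0.05],[0,-65,-52,0,-0.1],[0,-97,-77,0,-0.15],[0,-130,-102,0,-0.2],[0,-162,-128,0,-0.25],[0,-195,-153,0,-0.3],[0,-227,-180,0,-0.333],[0,-260,-205,0,-0.333],[0,-292,-230,0,-0.333],[0,-325,-255,0,-0.333],[0,-357,-280,0,-0.333]]' 30
python3 - <<'E'
from h import *
shift(.418,-.2655,.10,84)
E
```

```text
t: 2.1
tool_pos: [0.4699, 0.1584, 0.2316]
tool_rot: [0.165, 3.136, -0.0]
contact_force: [1.3, 0.5, 0.8]
opening: 0.0851
t 2.1 pos [0.4699 0.1584 0.2316] yaw 84.0 tilt 0.06 -> shift [   7.2 -427.   131.6] turn -0.0 F [1.3 0.5 0.8] open 85.1
```

```bash
python3 -m creep '[[0,1,-36,0,0],[0,2,-74,0,0],[0,2,-112,0,0],[0,3,-150,0,0],[0,4,-190,10,0],[0,5,-230,25,0],[0,5,-270,45,0],[0,6,-310,65,0],[0,7,-350,85,0],[0,7,-385,105,0],[0,7,-412,122,0],[0,7,-427,132,0]]'
python3 -m creep '[[0,0,0,0,0],[0,0,0,0,0]]'
python3 - <<'E'
from h import *
shift(.418,-.2655,.009,84)
ims={n:ctrl.get_image(n) for n in("scene","top")}
K=5
a=cv2.resize(ims["scene"][235:330,240:340,::-1],(400,380),interpolation=cv2.INTER_CUBIC)
b=cv2.resize(ims["top"][215:292,285:366,::-1],(400,380),interpolation=cv2.INTER_CUBIC)
print(proj("scene",ctrl.get_obs()["tool_pos"]),proj("top",ctrl.get_obs()["tool_pos"]))
cv2.imwrite("pics/hov1.png",np.hstack([a,b]))
E
```

```text
t: 3.1
tool_pos: [0.4153, -0.2658, 0.0969]
tool_rot: [-0.17, -3.134, -0.001]
contact_force: [-0.5, 0.9, -0.1]
opening: 0.0854
t: 3.27
tool_pos: [0.4168, -0.2631, 0.0987]
tool_rot: [-0.168, -3.136, -0.002]
contact_force: [-0.1, 0.1, 0.3]
opening: 0.0853
t 3.27 pos [ 0.4168 -0.2631  0.0987] yaw 83.9 tilt 0.12 -> shift [-1.5 -2.4 89.7] turn -0.002 F [-0.1  0.1  0.3] open 85.3
[[299.33264467 274.12778719]] [[329.60924894 255.82477242]]
```

View pics/hov1.png

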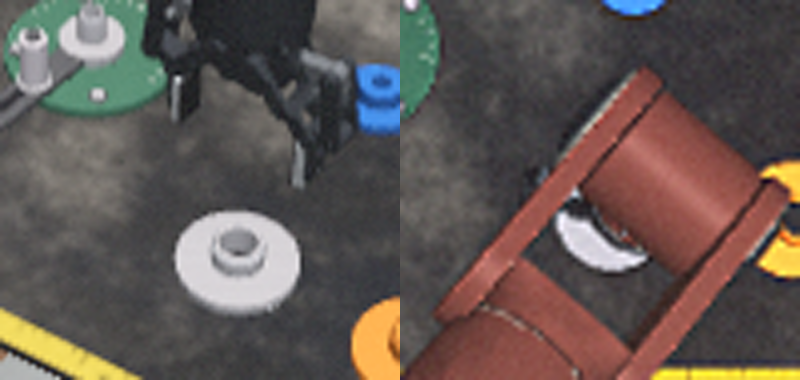

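```bash
python3 -m creep '[[0,-0.5,-0.8,12,0],[0,-1,-1.6,28,0],[0,-1.5,-2.4,46,0],[0,-1.5,-2.4,62,0],[0,-1.5,-2.4,75,0],[0,-1.5,-2.4,84,0],[0,-1.5,-2.4,88,0],[0,-1.5,-2.4,89,0],[0,-1.5,-2.4,89,0],[120,-1.5,-2.4,89,0],[150,-1.5,-2.4,89,0],[200,-1.5,-2.4,89,0]]' 40
python3 -m creep '[[220,0,0,0,0],[220,0,0,0,0],[220,0,0,0,0],[220,0,0,0,0],[220,0,0,0,0]]'
python3 - <<'E'
from h import *
shift(.418,-.2655,.009,84)
ims={n:ctrl.get_image(n) for n in("scene",)}
a=cv2.resize(ims["scene"][245:330,240:350,::-1],None,fx=5,fy=5,interpolation=cv2.INTER_CUBIC)
cv2.imwrite("pics/gr1.png",a)
E
```

```text
t: 4.37
tool_pos: [0.4197, -0.2658, 0.0112]
tool_rot: [0.165, 3.136, -0.002]
contact_force: [0.7, 1.4, -0.2]
opening: 0.052
t: 4.78
tool_pos: [0.4197, -0.2656, 0.0112]
tool_rot: [0.165, 3.136, -0.0]
contact_force: [-0.2, 1.6, 5.7]
opening: 0.0338
t 4.78 pos [ 0.4197 -0.2656  0.0112] yaw 84.0 tilt 0.04 -> shift [ 1.7 -0.1  2.2] turn -0.0 F [-0.2  1.6  5.7] open 33.8
```

View pics/gr1.png

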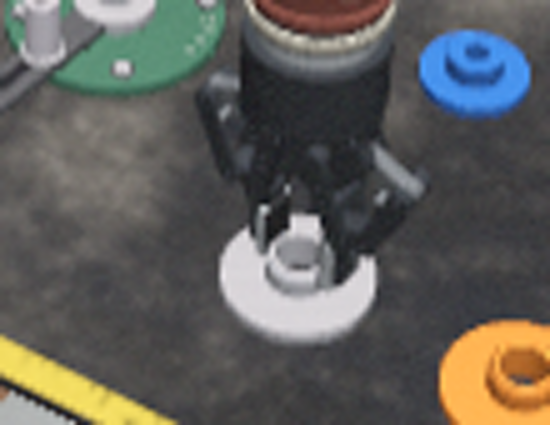

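```bash
python3 -m creep '[[100,0,0,0,0],[80,0,0,0,0],[80,0,0,1,0],[80,0,0,2.5,0],[80,0,0,2.5,0],[80,0,0,2.5,0]]'
python3 -m creep '[[120,0,0,0,0],[150,0,0,0,0],[180,0,0,0,0],[230,0,0,0,0],[230,0,0,0,0],[230,0,0,0,0],[230,0,0,0,0]]'
python3 -m creep '[[230,0,0,-2,0],[230,0,0,-8,0],[230,0,0,-20,0],[230,0,0,-35,0],[230,0,0,-50,0],[230,0,0,-60,0],[230,0,0,-60,0],[230,0,0,-60,0]]'
```

```text
t: 5.33
tool_pos: [0.419, -0.2652, 0.0074]
tool_rot: [-0.165, -3.137, -0.001]
contact_force: [-0.2, 0.2, -0.6]
opening: 0.0592
t: 5.92
tool_pos: [0.4193, -0.2656, 0.0081]
tool_rot: [0.164, 3.137, -0.001]
contact_force: [-3.2, -0.5, 3.5]
opening: 0.0336
t: 6.58
tool_pos: [0.4196, -0.2656, 0.0686]
tool_rot: [0.164, 3.136, -0.002]
contact_force: [-0.0, 0.6, -2.9]
opening: 0.034
```

```bash
cat >> h.py <<'E'
def edgefit(n,im,rings,xy0,z0=0,span=.008,sgn=None):
    """xy that puts the projected circles (z mm, d mm, polarity +1 inside brighter / -1 darker / 0 any) on image edges"""
    g=cv2.GaussianBlur(im.astype(np.float32).mean(2),(0,0),.8)
    gx,gy=cv2.Sobel(g,5,1,0),cv2.Sobel(g,5,0,1)
    def score(v):
        s=0
        for z,d,pol in rings:
            p=proj(n,ring(v,z0+z/1e3,d/1e3)).astype(np.float32)
            t=np.roll(p,-1,0)-np.roll(p,1,0); nn=np.c_[t[:,1],-t[:,0]]; nn/=np.linalg.norm(nn,axis=1)[:,None]
            c=p.mean(0); nn*=np.sign(((c-p)*nn).sum(1))[:,None]
            a=cv2.remap(gx,p[:,0],p[:,1],1)[:,0]*nn[:,0]+cv2.remap(gy,p[:,0],p[:,1],1)[:,0]*nn[:,1]
            a=np.abs(a) if pol==0 else np.maximum(a*pol,0)
            s+=np.minimum(a,60).mean()
        return s
    best=None
    for st,r in((.001,span),(.0002,.0015)):
        c=np.array(xy0 if best is None else best[1]); k=np.arange(-r,r+st/2,st)
        best=max(((score(c+[dx,dy]),tuple(c+[dx,dy])) for dx in k for dy in k),key=lambda q:q[0])
    return np.array(best[1]).round(4),round(float(best[0]),1)
E
python3 - <<'E'
from h import *
ims={n:ctrl.get_image(n) for n in("scene","top")}
im=ims["scene"]
print("seat",edgefit("scene",im,[(22,50,1)],(.539,-.0743)))
print("seat+base",edgefit("scene",im,[(22,50,1),(0,132,0)],(.539,-.0743)))
o=ctrl.get_obs(); z0=o["tool_pos"][2]-.0081; print(o["tool_pos"],z0)
print("held disc",edgefit("scene",im,[(8,84,1)],o["tool_pos"][:2],z0),edgefit("scene",im,[(0,84,1),(8,84,1)],o["tool_pos"][:2],z0))
print("pipe",edgefit("scene",im,[(70,47,1)],(.682,.009)),edgefit("top",ims["top"],[(70,47,1)],(.682,.012)))
print("blue",edgefit("scene",im,[(22,64,1)],(.597,-.282)),edgefit("top",ims["top"],[(22,64,1)],(.595,-.28)))
shift(.539,-.0743,.108,84)
E
```

```text
seat (array([ 0.5359, -0.0724]), 60.0)
seat+base (array([ 0.5457, -0.0714]), 111.3)
[ 0.41864726 -0.26486747  0.06699124] 0.05889124167807988Traceback (most recent call last):
  File "<stdin>", line 7, in <module>
  File "h.py", line 72, in edgefit
    best=max(((score(c+[dx,dy]),tuple(c+[dx,dy])) for dx in k for dy in k),key=lambda q:q[0])
  File "h.py", line 72, in <genexpr>
    best=max(((score(c+[dx,dy]),tuple(c+[dx,dy])) for dx in k for dy in k),key=lambda q:q[0])
               ~~~~~^^^^^^^^^^^
  File "h.py", line 62, in score
    p=proj(n,ring(v,z0+z/1e3,d/1e3)).astype(np.float32)
      ~~~~^^^^^^^^^^^^^^^^^^^^^^^^^^
  File "h.py", line 12, in proj
    c=ctrl.calibration(n); X=np.atleast_2d(X)@c["R"].T+c["t"]
ValueError: time passes only in moves, steps and waits
```

```bash
sed -i 's/^def proj(n,X):/CAL={}\ndef proj(n,X):/; s/    c=ctrl.calibration(n); X=/    if n not in CAL: CAL[n]=ctrl.calibration(n)\n    c=CAL[n]; X=/; s/np.minimum(a,60)/np.minimum(a,500)/' h.py
cat > m.py <<'E'
from h import *
ims={n:ctrl.get_image(n) for n in("scene","top")}
im=ims["scene"]
print("seat",edgefit("scene",im,[(22,50,1)],(.539,-.0743)))
print("seat+base",edgefit("scene",im,[(22,50,1),(16,132,0)],(.539,-.0743)))
ps=[];
for i in range(1): ps.append(ctrl.get_obs()["tool_pos"])
o=ps[0]; z0=.0600; print(o,z0)
print("held disc",edgefit("scene",im,[(8,84,1)],o[:2],z0),edgefit("scene",im,[(0,84,1),(8,84,1)],o[:2],z0))
print("pipe",edgefit("scene",im,[(70,47,1)],(.682,.009)),edgefit("top",ims["top"],[(70,47,1)],(.682,.012)))
print("blue",edgefit("scene",im,[(22,64,1)],(.597,-.282)),edgefit("top",ims["top"],[(22,64,1)],(.595,-.28)))
print("bender top",edgefit("top",ims["top"],[(22,50,1),(16,132,1)],(.537,-.071)))
shift(.539,-.0743,.108,84)
E
python3 m.py
```

```text
seat (array([ 0.5389, -0.0742]), 220.6)
seat+base (array([ 0.5373, -0.0752]), 288.2)
[ 0.41848673 -0.26472353  0.06659456] 0.06
held disc (array([ 0.4142, -0.2678]), 269.2) (array([ 0.4176, -0.2664]), 484.9)
pipe (array([0.6839, 0.0067]), 1.4) (array([0.6817, 0.0127]), 175.0)
blue (array([ 0.5957, -0.2833]), 186.4) (array([ 0.5943, -0.2801]), 302.7)
bender top (array([ 0.5373, -0.0711]), 429.7)
t 6.78 pos [ 0.4185 -0.2647  0.0666] yaw 84.0 tilt 0.13 -> shift [-99.9 202.  -41.3] turn -0.0 F [-1.   0.5 -1.6] open 34.0
```

```bash
python3 -m creep '[[230,-1,2,-10,0],[230,-5,10,-25,0],[230,-14,28,-38,0],[230,-25,52,-42,0],[230,-38,78,-42,0],[230,-51,105,-42,0],[230,-64,131,-42,0],[230,-77,157,-42,0],[230,-87,178,-42,0],[230,-95,193,-42,0],[230,-98.5,201,-42,0],[230,-99.3,203,-42,0]]'
python3 -m creep '[[230,0,0,2,0],[230,0,0,6,0],[230,0,0,12,0],[230,0,0,18,0],[230,0,0,22,0],[230,0,0,24,0],[230,0,0,24,0],[230,0,0,24,0]]'
cat > m.py <<'E'
from h import *
im=ctrl.get_image("scene"); o=ctrl.get_obs()["tool_pos"]
shift(.539,-.0743,.03,84)
for z0 in(.074,.077,.080):
  print("held",z0,edgefit("scene",im,[(0,84,1),(8,84,1)],o[:2],z0),edgefit("scene",im,[(0,84,1),(8,84,1),(20,36,0)],o[:2],z0))
p=cv2.resize(im[210:280,210:310,::-1],None,fx=7,fy=7,interpolation=cv2.INTER_CUBIC); cv2.imwrite("pics/hov2.png",p)
E
python3 m.py
```

```text
t: 7.78
tool_pos: [0.5396, -0.0727, 0.1099]
tool_rot: [-0.161, -3.137, -0.0]
contact_force: [-0.4, -0.4, -2.9]
opening: 0.0338
t: 8.45
tool_pos: [0.539, -0.074, 0.0856]
tool_rot: [-0.165, -3.137, -0.0]
contact_force: [-0.6, 0.3, -1.6]
opening: 0.0338
t 8.5 pos [ 0.5393 -0.074   0.0859] yaw 84.0 tilt 0.01 -> shift [ 0.3 -0.3 55.9] turn -0.0 F [ 0.1  0.8 -2.5] open 33.9
held 0.074 (array([ 0.5446, -0.0713]), 372.3) (array([ 0.5444, -0.0719]), 520.6)
held 0.077 (array([ 0.5412, -0.0737]), 371.9) (array([ 0.5414, -0.0739]), 520.3)
held 0.08 (array([ 0.5386, -0.0753]), 371.8) (array([ 0.538 , -0.0759]), 519.5)
```

View pics/hov2.png

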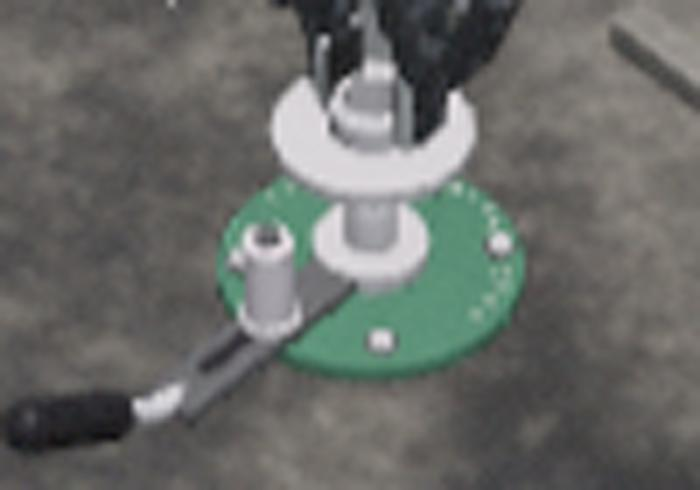

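```bash
python3 -m creep '[[230,0.5,0,4,0],[230,1,0,10,0],[230,1,0,16,0],[230,1,0,22,0],[230,1,0,26,0],[230,1,0,29,0],[230,1,0,31,0],[230,1,0,33,0],[230,1,0,35,0],[230,1,0,37,0],[230,1,0,38,0],[230,1,0,38,0]]'
python3 m.py
```

```text
t: 9.5
tool_pos: [0.5381, -0.0737, 0.0476]
tool_rot: [-0.164, -3.137, -0.0]
contact_force: [0.8, 1.1, -2.6]
opening: 0.0337
t 9.55 pos [ 0.5382 -0.0738  0.0478] yaw 84.0 tilt 0.0 -> shift [-0.9 -0.5 17.8] turn -0.0 F [ 0.6 -0.  -2.9] open 33.7
held 0.074 (array([ 0.5287, -0.0833]), 71.0) (array([ 0.5287, -0.0811]), 150.1)
held 0.077 (array([ 0.5287, -0.0833]), 58.2) (array([ 0.5287, -0.0677]), 130.9)
held 0.08 (array([ 0.5287, -0.0833]), 51.8) (array([ 0.5287, -0.0663]), 124.9)
```

View pics/hov2.png

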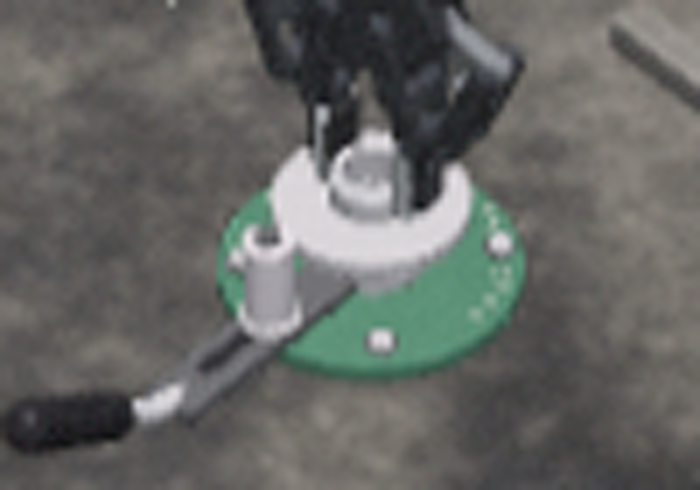

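```bash
python3 -m creep '[[230,0,0,2,0],[230,0,0,4,0],[230,0,0,6,0],[230,0,0,8,0],[230,0,0,10,0],[230,0,0,12,0],[230,0,0,13.5,0],[230,0,0,14.5,0],[230,0,0,15.5,0],[230,0,0,16,0],[230,0,0,16.5,0],[230,0,0,16.5,0]]'
python3 -m creep '[[230,0,0,0.5,0],[230,0,0,1,0],[230,0,0,1,0]]'
```

```text
t: 10.55
tool_pos: [0.5386, -0.0738, 0.0316]
tool_rot: [0.165, 3.136, 0.0]
contact_force: [1.9, 1.5, -1.6]
opening: 0.0337
t: 10.8
tool_pos: [0.5386, -0.0738, 0.0305]
tool_rot: [0.165, 3.136, 0.0]
contact_force: [3.0, 1.2, -1.8]
opening: 0.034
```

```bash
python3 -m creep '[[230,0,0,0.3,0],[230,0,0,0.6,0],[230,0,0,0.6,0]]'
python3 -m creep '[[230,0,0,0.3,0],[230,0,0,0.6,0],[230,0,0,0.6,0]]'
```

```text
t: 11.05
tool_pos: [0.5387, -0.0738, 0.0302]
tool_rot: [0.165, 3.136, 0.0]
contact_force: [2.7, 2.3, 1.5]
opening: 0.034
t: 11.3
tool_pos: [0.5387, -0.0738, 0.0301]
tool_rot: [0.164, 3.137, 0.0]
contact_force: [1.5, 2.1, 6.6]
opening: 0.0339
```

```bash
python3 -m creep '[[180,0,0,-0.5,0],[130,0,0,-0.5,0],[90,0,0,-0.5,0],[70,0,0,-0.5,0],[70,0,0,-0.5,0],[70,0,0,-6,0],[60,0,0,-25,0],[40,0,0,-55,0],[0,-10,6,-85,0],[0,-30,22,-105,0],[0,-55,40,-110,0],[0,-80,58,-110,0]]'
python3 -m creep '[[0,-22,16,0,0],[0,-40,29,0,0],[0,-50,37,0,0],[0,-54.3,39.7,0,0],[0,-54.3,39.7,0,0],[0,-54.3,39.7,0,0]]'
python3 - <<'E'
from h import *
ims={n:ctrl.get_image(n) for n in("scene","top")}
shift(.6825,.0093,.031,84)
print("flange",edgefit("scene",ims["scene"],[(0,84,1),(8,84,1)],(.5387,-.074),.022))
print("flange",edgefit("top",ims["top"],[(8,84,1)],(.5373,-.071),.022))
p=cv2.resize(ims["scene"][170:265,215:315,::-1],(400,380),interpolation=cv2.INTER_CUBIC)
p2=cv2.resize(ims["top"][165:260,225:325,::-1],(400,380),interpolation=cv2.INTER_CUBIC)
cv2.imwrite("pics/hov3.png",np.hstack([p,p2]))
E
```

```text
t: 12.3
tool_pos: [0.6264, -0.0245, 0.1433]
tool_rot: [0.165, 3.131, -0.001]
contact_force: [0.7, -0.6, 0.4]
opening: 0.0854
t: 12.8
tool_pos: [0.6815, 0.0091, 0.1389]
tool_rot: [-0.164, -3.136, 0.001]
contact_force: [-0.1, 0.4, -0.2]
opening: 0.085
t 12.9 pos [0.6812 0.0087 0.1391] yaw 84.0 tilt 0.04 -> shift [ -1.3   0.7 108. ] turn -0.001 F [-0.4 -0.  -0.2] open 85.7
flange (array([ 0.5424, -0.0733]), 396.2)
flange (array([ 0.536 , -0.0723]), 342.6)
```

View pics/hov3.png

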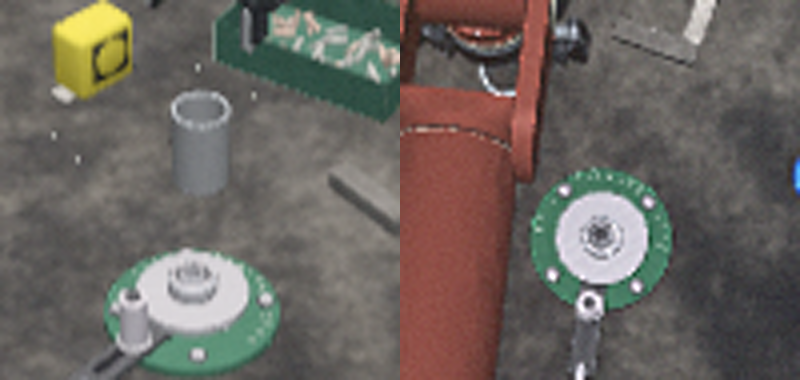

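```bash
python3 -m creep '[[0,-1,0.7,12,0],[0,-1.3,0.7,30,0],[0,-1.3,0.7,50,0],[0,-1.3,0.7,70,0],[0,-1.3,0.7,88,0],[0,-1.3,0.7,100,0],[0,-1.3,0.7,106,0],[0,-1.3,0.7,107,0],[40,-1.3,0.7,107,0],[70,-1.3,0.7,107,0],[90,-1.3,0.7,107,0],[105,-1.3,0.7,107,0]]' 25
python3 -m creep '[[120,0,0,0,0],[140,0,0,0,0],[200,0,0,0,0],[200,0,0,0,0],[200,0,0,0,0]]'
python3 - <<'E'
from h import *
im=ctrl.get_image("scene")
shift(.6825,.0093,.031,84)
cv2.imwrite("pics/gr2.png",cv2.resize(im[165:235,215:315,::-1],(500,350),interpolation=cv2.INTER_CUBIC))
E
```

```text
t: 13.9
tool_pos: [0.6843, 0.01, 0.0336]
tool_rot: [0.165, 3.135, 0.0]
contact_force: [-0.1, 0.4, 0.8]
opening: 0.0502
t: 14.32
tool_pos: [0.6843, 0.01, 0.0337]
tool_rot: [0.164, 3.135, 0.0]
contact_force: [-0.0, 1.3, 5.6]
opening: 0.0465
t 14.37 pos [0.6844 0.0101 0.0337] yaw 84.0 tilt 0.13 -> shift [ 1.8 -0.9  2.7] turn -0.0 F [-0.6  1.4  6.4] open 46.4
```

View pics/gr2.png

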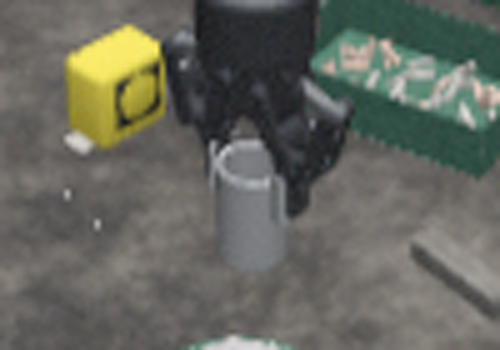

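```bash
python3 -m creep '[[200,0,0,-3,0],[200,0,0,-10,0],[200,0,0,-22,0],[200,0,0,-38,0],[200,0,0,-54,0],[200,2,-2,-64,0],[200,10,-8,-65,0],[200,22,-16,-65,0],[200,38,-28,-65,0],[200,54,-40,-65,0],[200,70,-51,-65,0],[200,86,-63,-65,0]]'
python3 -m creep '[[200,16,-12,0,0],[200,30,-22,0,0],[200,40,-29,0,0],[200,46,-33,0,0],[200,48.3,-35.3,0,0],[200,48.3,-35.3,2,0],[200,48.3,-35.3,6,0],[200,48.3,-35.3,8,0],[200,48.3,-35.3,8,0],[200,48.3,-35.3,8,0]]'
cat > m2.py <<'E'
from h import *
import sys
z0=float(sys.argv[1])
im=ctrl.get_image("scene"); o=ctrl.get_obs()["tool_pos"]
shift(.5387,-.0738,.064,84)
F=np.array([.5387,-.0738])
for z in(z0-.002,z0,z0+.002): print("pipe",z,edgefit("scene",im,[(70,47,1),(0,47,-1)],o[:2],z),edgefit("scene",im,[(0,47,-1)],o[:2],z))
print("flange",edgefit("scene",im,[(8,84,1)],F,.022,.004),edgefit("scene",im,[(0,84,1),(8,84,1)],F,.022,.004))
x,y,K=205,185,7
p=cv2.resize(im[y:y+80,x:x+105,::-1],None,fx=K,fy=K,interpolation=cv2.INTER_CUBIC)
for v,zz,c in((o[:2],z0,(0,0,255)),(o[:2],z0+.07,(0,0,255)),):
    cv2.polylines(p,[np.round((proj("scene",ring(v,zz,.047))-[x,y]+.5)*K).astype(int)],True,c,1)
for zz,d in((.022,.084),(.030,.084)): cv2.polylines(p,[np.round((proj("scene",ring(F,zz,d))-[x,y]+.5)*K).astype(int)],True,(255,255,0),1)
cv2.imwrite("pics/hov4.png",p)
E
python3 m2.py .057
```

```text
t: 15.37
tool_pos: [0.5894, -0.0443, 0.0968]
tool_rot: [-0.164, -3.136, 0.0]
contact_force: [0.0, 0.4, -0.8]
opening: 0.0464
t: 16.2
tool_pos: [0.5396, -0.0735, 0.0886]
tool_rot: [-0.164, -3.137, -0.0]
contact_force: [0.5, -0.7, -1.6]
opening: 0.0462
t 16.25 pos [ 0.5397 -0.0736  0.0889] yaw 84.0 tilt 0.02 -> shift [ 1.  -0.3 24.9] turn 0.0 F [ 0.8  0.2 -1.4] open 46.3
pipe 0.055 (array([ 0.5376, -0.0743]), 207.0) (array([ 0.5404, -0.0741]), 121.4)
pipe 0.057 (array([ 0.5358, -0.0755]), 205.7) (array([ 0.5384, -0.0757]), 121.2)
pipe 0.059000000000000004 (array([ 0.5336, -0.0769]), 204.5) (array([ 0.5366, -0.0769]), 121.0)
flange (array([ 0.5374, -0.0763]), 178.0) (array([ 0.5418, -0.0737]), 315.0)
```

View pics/hov4.png

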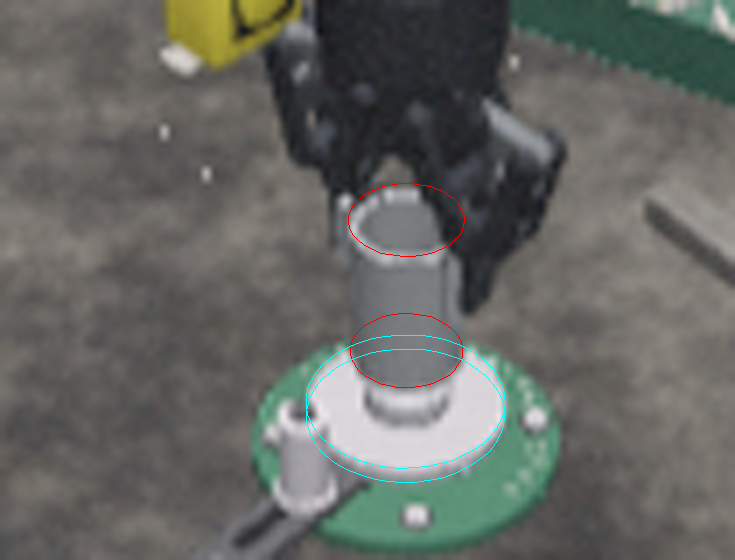

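```bash
python3 -m creep '[[200,0,0,3,0],[200,0,0,6,0],[200,0,0,8,0],[200,0,0,9.5,0],[200,0,0,11,0],[200,0,0,12,0],[200,0,0,13,0],[200,0,0,14,0],[200,0,0,14,0]]'
```

```text
t: 17.0
tool_pos: [0.5394, -0.0738, 0.0749]
tool_rot: [-0.165, -3.137, -0.0]
contact_force: [0.4, 0.5, -0.1]
opening: 0.0467
```

```bash
python3 -m creep '[[200,0,0,1,0],[200,0,0,2,0],[200,0,0,3,0],[200,0,0,4,0],[200,0,0,4,0]]'
python3 -m creep '[[200,0,0,1,0],[200,0,0,2,0],[200,0,0,3,0],[200,0,0,4,0],[200,0,0,4.5,0],[200,0,0,4.5,0]]'
```

```text
t: 17.42
tool_pos: [0.5393, -0.0738, 0.0708]
tool_rot: [-0.165, -3.137, -0.0]
contact_force: [0.4, -0.1, -1.4]
opening: 0.0465
t: 17.92
tool_pos: [0.5394, -0.0738, 0.0664]
tool_rot: [-0.165, -3.137, -0.0]
contact_force: [0.2, 0.5, -1.3]
opening: 0.0463
```

Bottom ≈ 0.0327, free. Down in small steps to contact.

```bash
python3 -m creep '[[200,0,0,0.7,0],[200,0,0,1.4,0],[200,0,0,2,0],[200,0,0,2,0]]'
python3 -m creep '[[200,0,0,0.4,0],[200,0,0,0.8,0],[200,0,0,0.8,0]]'
python3 -m creep '[[200,0,0,0.3,0],[200,0,0,0.6,0],[200,0,0,0.6,0]]'
```

```text
t: 18.25
tool_pos: [0.5394, -0.0738, 0.0644]
tool_rot: [-0.164, -3.137, -0.0]
contact_force: [0.0, 0.1, -1.0]
opening: 0.0467
t: 18.5
tool_pos: [0.5395, -0.0738, 0.0638]
tool_rot: [0.165, 3.137, -0.0]
contact_force: [-0.8, -1.0, -1.4]
opening: 0.0463
t: 18.75
tool_pos: [0.5397, -0.0738, 0.0637]
tool_rot: [0.164, 3.137, -0.0]
contact_force: [-1.4, 0.7, 2.8]
opening: 0.0464
```

```bash
python3 -m creep '[[150,0,0,-0.3,0],[110,0,0,-0.3,0],[90,0,0,-0.3,0],[70,0,0,-0.3,0],[50,0,0,-0.3,0],[30,0,0,-0.3,0],[30,0,0,-8,0],[30,0,0,-25,0],[20,0,0,-50,0],[0,0,0,-72,0],[0,-3,-10,-80,0],[0,-9,-25,-80,0]]'
python3 -m creep '[[0,-10,-25,0,0],[0,-22,-57,0,0],[0,-35,-90,0,0],[0,-46,-121,0,0],[0,-56,-146,5,0],[0,-64,-164,15,0],[0,-68,-174,30,0],[0,-69.6,-177.2,45,0],[0,-69.6,-177.2,50,0],[0,-69.6,-177.2,50,0],[0,-69.6,-177.2,50,0]]'
python3 - <<'E'
from h import *
ims={n:ctrl.get_image(n) for n in("scene",)};im=ims["scene"]
shift(.5965,-.283,.024,84)
print("blue",edgefit("scene",im,[(22,64,1)],(.597,-.282)),fit([("scene",blob(im,(318,244,34,28),blue,hull=False)[0])],P["upper_flange_grip"])[0])
p=cv2.resize(im[185:275,205:295,::-1],(400,400),interpolation=cv2.INTER_CUBIC)
p2=cv2.resize(im[200:290,285:375,::-1],(400,400),interpolation=cv2.INTER_CUBIC)
cv2.imwrite("pics/hov5.png",np.hstack([p,p2]))
E
```

```text
t: 19.75
tool_pos: [0.5477, -0.1003, 0.1466]
tool_rot: [0.161, 3.132, -0.002]
contact_force: [0.5, -0.0, -0.7]
opening: 0.0852
t: 20.67
tool_pos: [0.5958, -0.2823, 0.092]
tool_rot: [-0.164, -3.135, -0.002]
contact_force: [-0.0, 0.0, -0.3]
opening: 0.0857
t 20.72 pos [ 0.5965 -0.2825  0.0932] yaw 84.0 tilt 0.01 -> shift [-0.1 -0.5 69.2] turn 0.001 F [ 0.2 -0.6  0.3] open 85.3
blue (array([ 0.5955, -0.2833]), 189.5) [ 0.59692257 -0.28269543]
```

View pics/hov5.png

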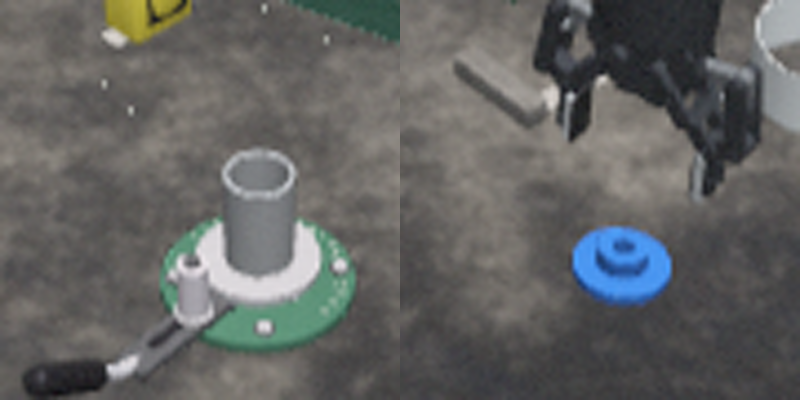

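```bash
python3 -m creep '[[0,0,-0.5,10,0],[0,0,-0.5,24,0],[0,0,-0.5,38,0],[0,0,-0.5,50,0],[0,0,-0.5,59,0],[0,0,-0.5,65,0],[0,0,-0.5,68,0],[0,0,-0.5,68.5,0],[60,0,-0.5,68.5,0],[90,0,-0.5,68.5,0],[120,0,-0.5,68.5,0],[140,0,-0.5,68.5,0]]' 25
python3 -m creep '[[160,0,0,0,0],[180,0,0,0,0],[220,0,0,0,0],[220,0,0,0,0],[220,0,0,0,0]]'
python3 -c "
from h import *
print(proj('scene',[[.5965,-.2825,.106],[.5965,-.283,.022]]));shift(.5965,-.283,.024,84)"
```

```text
t: 21.72
tool_pos: [0.5969, -0.2839, 0.0255]
tool_rot: [0.164, 3.136, -0.001]
contact_force: [0.4, -0.3, 0.3]
opening: 0.0394
t: 22.13
tool_pos: [0.597, -0.2838, 0.0256]
tool_rot: [0.164, 3.136, -0.001]
contact_force: [0.3, 1.3, 5.2]
opening: 0.032
[[337.09398057 236.2393046 ]
 [334.54915582 258.28244909]]
t 22.13 pos [ 0.597  -0.2838  0.0256] yaw 84.0 tilt 0.07 -> shift [0.6 0.7 1.6] turn -0.0 F [0.3 1.3 5.2] open 32.0
```

```bash
python3 -m creep '[[220,0,0,-3,0],[220,0,0,-12,0],[220,0,0,-26,0],[220,0,0,-42,0],[220,0,0,-58,0],[220,0,0,-74,0],[220,0,0,-90,0],[220,0,0,-105,0],[220,0,0,-117,0],[220,0,0,-123,0],[220,0,0,-125,0],[220,0,0,-125,0]]'
python3 - <<'E'
from h import *
ims={n:ctrl.get_image(n) for n in("scene","top")}
g=np.array([.5385,-.074])
for n,c in(("scene",g),("top",g+[-.0015,.003])):
    print(n,"pipe rim",edgefit(n,ims[n],[(70,47,1)],c,.030,.006),edgefit(n,ims[n],[(70,47,1),(70,40,-1)],c,.030,.006),"foot",edgefit(n,ims[n],[(0,47,-1)],c,.030,.006))
    print("  flange",edgefit(n,ims[n],[(8,84,1)],c,.022,.005))
t=ims["top"]; r=(258,205,34,34)
print("top bender green",blob(t,(250,200,50,48),green))
shift(.5387,-.0738,.15,84)
o=ctrl.get_obs()["tool_pos"]; z0=o[2]-.0256
print("held blue",z0,edgefit("scene",ims["scene"],[(22,64,1),(14,64,1)],o[:2],z0),fit([("scene",blob(ims["scene"],(300,190,70,60),blue,hull=True)[0])],P["upper_flange_grip"],z0)[0])
E
```

```text
t: 23.13
tool_pos: [0.5966, -0.2837, 0.1501]
tool_rot: [0.165, 3.137, -0.001]
contact_force: [-0.3, -0.2, -1.2]
opening: 0.0317
scene pipe rim (array([ 0.5382, -0.0759]), 118.5) (array([ 0.5408, -0.0739]), 157.0) foot (array([ 0.54  , -0.0747]), 178.4)
  flange (array([ 0.538 , -0.0759]), 175.9)
top pipe rim (array([ 0.5431, -0.0635]), 109.6) (array([ 0.5381, -0.0727]), 233.3) foot (array([ 0.5389, -0.0725]), 164.6)
  flange (array([ 0.5361, -0.0723]), 342.2)
top bender green (array([274.72245968, 224.30099757]), 1001.65625)
t 23.23 pos [ 0.5959 -0.2833  0.1485] yaw 84.0 tilt 0.11 -> shift [ 78.8 202.3  -1.2] turn -0.0 F [-0.6 -0.2 -1. ] open 31.8
held blue 0.12290240076217666 (array([ 0.6036, -0.2832]), 145.4) [ 0.59747403 -0.28378198]
```

```bash
python3 -m creep '[[220,2,6,0,0],[220,8,20,0,0],[220,16,40,0,0],[220,24,62,0,0],[220,33,85,0,0],[220,42,108,0,0],[220,51,131,0,0],[220,60,153,0,0],[220,68,173,0,0],[220,74,189,0,0],[220,77.5,198.5,0,0],[220,78.9,202.2,0,0]]'
python3 -m creep '[[220,0,0,4,0],[220,0,0,8,0],[220,0,0,11,0],[220,0,0,12,0],[220,0,0,12,0],[220,0,0,12,0]]'
python3 - <<'E'
from h import *
im=ctrl.get_image("scene"); o=ctrl.get_obs()["tool_pos"]
shift(.5394,-.0743,.1256,84)
z0=o[2]-.0256
print("held",edgefit("scene",im,[(14,64,1),(22,64,1)],o[:2],z0),fit([("scene",blob(im,(240,170,60,50),blue,hull=True)[0])],P["upper_flange_grip"],z0)[0])
x,y,K=225,165,8
p=cv2.resize(im[y:y+75,x:x+80,::-1],None,fx=K,fy=K,interpolation=cv2.INTER_CUBIC)
q=p.copy()
def dr(v,zz,d,c): cv2.polylines(p,[np.round((proj("scene",ring(v,zz,d))-[x,y]+.5)*K).astype(int)],True,c,1)
g=np.array([.5394,-.0746]); dr(g,.1,.047,(0,255,255)); dr(g,.03,.047,(0,255,255))
dr(o[:2],z0+.014,.064,(0,0,255)); dr(o[:2],z0,.030,(0,0,255))
cv2.imwrite("pics/hov6.png",p)
E
```

```text
t: 24.23
tool_pos: [0.5383, -0.0727, 0.1489]
tool_rot: [-0.162, -3.136, -0.001]
contact_force: [0.9, -0.3, -1.5]
opening: 0.0315
t: 24.73
tool_pos: [0.5392, -0.0748, 0.1375]
tool_rot: [-0.166, -3.137, -0.0]
contact_force: [0.3, -0.1, -0.5]
opening: 0.0314
t 24.78 pos [ 0.5393 -0.0747  0.1377] yaw 84.0 tilt 0.0 -> shift [-0.1  0.4 12.1] turn -0.001 F [ 0.   0.7 -1.8] open 31.5
held (array([ 0.5422, -0.0742]), 170.7) [ 0.54332037 -0.071715  ]
```

View pics/hov6.png

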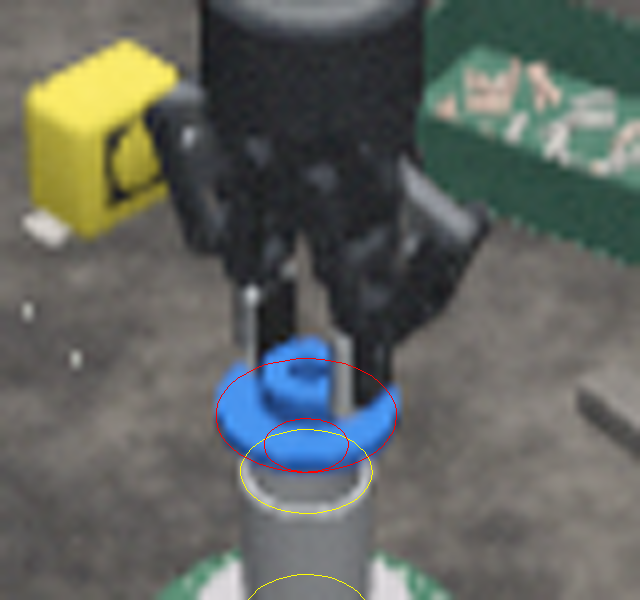

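```bash
python3 -m creep '[[220,0,0,4,0],[220,0,0,8,0],[220,0,0,10,0],[220,0,0,11,0],[220,0,0,12,0],[220,0,0,13,0],[220,0,0,14,0],[220,0,0,14,0]]'
python3 -m creep '[[220,0,0,0.8,0],[220,0,0,1.6,0],[220,0,0,2.4,0],[220,0,0,2.4,0]]'
```

```text
t: 25.45
tool_pos: [0.5391, -0.0742, 0.1235]
tool_rot: [-0.164, -3.137, -0.0]
contact_force: [-0.8, -0.6, -1.6]
opening: 0.0316
t: 25.78
tool_pos: [0.539, -0.0742, 0.1211]
tool_rot: [-0.164, -3.137, -0.0]
contact_force: [0.2, 0.1, -0.8]
opening: 0.0317
```

```bash
python3 -m creep '[[220,0,0,1,0],[220,0,0,2,0],[220,0,0,3,0],[220,0,0,4,0],[220,0,0,4,0]]'
python3 -m creep '[[220,0,0,1,0],[220,0,0,2,0],[220,0,0,3,0],[220,0,0,4,0],[220,0,0,4,0]]'
```

```text
t: 26.2
tool_pos: [0.539, -0.0742, 0.117]
tool_rot: [-0.165, -3.137, -0.0]
contact_force: [-0.9, -0.2, -1.5]
opening: 0.0315
t: 26.62
tool_pos: [0.539, -0.0742, 0.113]
tool_rot: [-0.165, -3.137, -0.0]
contact_force: [-0.0, 0.3, -0.8]
opening: 0.0319
```

```bash
python3 -m creep '[[220,0,0,0.5,0],[220,0,0,1,0],[220,0,0,1,0]]'
python3 -m creep '[[220,0,0,0.4,0],[220,0,0,0.8,0],[220,0,0,0.8,0]]'
python3 -m creep '[[220,0,0,0.3,0],[220,0,0,0.6,0],[220,0,0,0.6,0]]'
```

```text
t: 26.87
tool_pos: [0.5391, -0.0743, 0.1122]
tool_rot: [-0.165, -3.137, -0.0]
contact_force: [0.5, 0.2, -0.0]
opening: 0.032
t: 27.12
tool_pos: [0.5393, -0.0743, 0.1117]
tool_rot: [0.164, 3.137, -0.0]
contact_force: [0.0, 0.6, -0.2]
opening: 0.0315
t: 27.37
tool_pos: [0.5395, -0.0744, 0.1116]
tool_rot: [0.164, 3.137, -0.001]
contact_force: [-1.1, -0.4, 4.0]
opening: 0.0316
```

```bash
python3 -m creep '[[180,0,0,-0.3,0],[140,0,0,-0.3,0],[110,0,0,-0.3,0],[90,0,0,-0.3,0],[80,0,0,-0.3,0],[80,0,0,-0.3,0],[80,0,0,-5,0],[60,0,0,-20,0],[30,0,0,-45,0],[0,2,5,-70,0],[0,8,18,-80,0],[0,20,42,-80,0]]'
python3 -m creep '[[0,14,30,0,0],[0,28,60,0,0],[0,43,92,0,0],[0,58,124,0,0],[0,74,156,0,0],[0,90,188,0,0],[0,105,220,0,0],[0,119,250,0,0],[0,131,275,0,0],[0,140,294,0,0],[0,144,303,0,0],[0,145.1,306,0,0]]'
python3 -m creep '[[0,0,0,0,0],[0,0,0,0,0]]'
python3 - <<'E'
from h import *
im=ctrl.get_image("scene"); t=ctrl.get_image("top"); o=ctrl.get_obs()["tool_pos"]
shift(.4117,.289,.095,84)
print("bolt",fit([("scene",blob(im,(120,188,32,28),red,hull=True)[0])],P["clamp_bolt_grip"])[0])
pu=lambda r,g,b:(b-g>50)&(r-g>15)
for n,I,r in(("scene",im,(140,175,25,14)),("top",t,(150,220,25,22))):
    try: print("purple",n,fit([(n,blob(I,r,pu)[0])],P["clamp_bolt_grip"])[0])
    except Exception as e: print(n,e)
for n,I,c in(("scene",im,(.5395,-.0745)),("top",t,(.538,-.0715))):
    print("blue on pipe",n,edgefit(n,I,[(22,64,1)],c,.086),fit([(n,blob(I,(245,185,55,60),blue)[0])],P["upper_flange_grip"][3:],.086)[0],blob(I,(245,185,55,60),blue)[1],sil(n,c,P["upper_flange_grip"][3:],.086)[1])
p=cv2.resize(im[175:245,215:305,::-1],(390,303),interpolation=cv2.INTER_CUBIC)
p2=cv2.resize(im[155:245,90:205,::-1],(390,303),interpolation=cv2.INTER_CUBIC)
cv2.imwrite("pics/hov7.png",np.hstack([p,p2]))
E
```

```text
t: 28.37
tool_pos: [0.5259, -0.0313, 0.1952]
tool_rot: [0.168, 3.13, -0.002]
contact_force: [0.6, 1.4, 0.2]
opening: 0.0852
t: 29.37
tool_pos: [0.4101, 0.2904, 0.1905]
tool_rot: [-0.16, -3.137, 0.0]
contact_force: [-0.8, 0.2, 0.0]
opening: 0.0854
t: 29.53
tool_pos: [0.4115, 0.2884, 0.1907]
tool_rot: [-0.165, -3.137, 0.001]
contact_force: [0.1, -0.4, 0.8]
opening: 0.0848
t 29.63 pos [0.4118 0.2881 0.1908] yaw 83.9 tilt 0.02 -> shift [ 0.1  0.9 95.8] turn -0.002 F [-0.8 -0.4 -1. ] open 85.4
bolt [0.41163878 0.28831449]
purple scene [0.50413483 0.3136392 ]
purple top [0.50285185 0.31911532]
blue on pipe scene (array([ 0.5384, -0.0756]), 146.6) [ 0.5391505  -0.07507292] 303.59375 304.359375
blue on pipe top (array([ 0.5285, -0.0638]), 118.9) [ 0.53711697 -0.07318084] 287.125 272.3125
```

View pics/hov7.png

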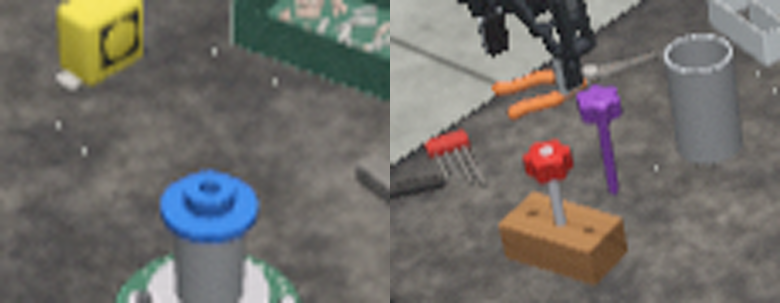

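```bash
python3 -m creep '[[0,0,0.5,10,0],[0,0,0.5,26,0],[0,0,0.5,44,0],[0,0,0.5,62,0],[0,0,0.5,78,0],[0,0,0.5,90,0],[0,0,0.5,96,0],[0,0,0.5,98,0],[60,0,0.5,98,0],[90,0,0.5,98,0],[110,0,0.5,98,0],[125,0,0.5,98,0]]' 40
python3 -m creep '[[150,0,0,0,0],[180,0,0,0,0],[220,0,0,0,0],[220,0,0,0,0],[220,0,0,0,0],[220,0,0,0,0]]'
python3 -c "
from h import *
shift(.4117,.289,.093,84)"
```

```text
t: 30.63
tool_pos: [0.4121, 0.2899, 0.094]
tool_rot: [0.164, 3.136, 0.001]
contact_force: [0.0, -0.8, -0.7]
opening: 0.0434
t: 31.13
tool_pos: [0.4122, 0.29, 0.0941]
tool_rot: [0.164, 3.135, 0.001]
contact_force: [0.1, -0.3, 5.0]
opening: 0.0389
t 31.13 pos [0.4122 0.29   0.0941] yaw 84.0 tilt 0.12 -> shift [ 0.4 -1.   1.1] turn 0.0 F [ 0.1 -0.3  5. ] open 38.9
```

```bash
python3 -m creep '[[220,0,0,-2,0],[220,0,0,-6,0],[220,0,0,-12,0],[220,0,0,-20,0],[220,0,0,-30,0],[220,0,0,-42,0],[220,0,0,-58,0],[220,0,0,-76,0],[220,0,0,-94,0],[220,0,0,-112,0],[220,0,0,-128,0],[220,0,0,-138,0]]'
python3 -m creep '[[220,0,0,-4,0],[220,0,0,-4,0],[220,0,0,-4,0]]'
cat > m3.py <<'E'
from h import *
im=ctrl.get_image("scene"); o=ctrl.get_obs()["tool_pos"]
shift(.5393,-.0747,.215,84)
z0=o[2]-.0881-.006
u,v=proj("scene",[[o[0],o[1],z0+.109]])[0].astype(int)
c,a=blob(im,(u-16,v-15,32,30),red)
print("knob in scene",fit([("scene",c)],P["clamp_bolt_grip"],z0)[0],"area",a)
# stem: bright columns per row
K=8; h0,h1=[proj("scene",[[o[0],o[1],z]])[0] for z in(z0+.085,z0+.008)]
print("pred stem",h0.round(1),h1.round(1))
w=im[int(h0[1]):int(h1[1])+3,int(min(h0[0],h1[0]))-9:int(max(h0[0],h1[0]))+10].astype(float).mean(2)
for f in(0.15,.35,.55,.75,.95):
    i=int(f*(h1[1]-h0[1])); print(round(int(h0[1])+i), (w[i]).astype(int), "from col",int(min(h0[0],h1[0]))-9)
E
python3 m3.py
```

```text
t: 32.13
tool_pos: [0.412, 0.2899, 0.2344]
tool_rot: [0.164, 3.134, 0.003]
contact_force: [0.5, -0.0, -0.6]
opening: 0.0387
t: 32.38
tool_pos: [0.4111, 0.2894, 0.2344]
tool_rot: [-0.164, -3.136, 0.001]
contact_force: [-0.2, 1.0, -0.4]
opening: 0.0385
t 32.43 pos [0.4108 0.2893 0.2338] yaw 84.0 tilt 0.12 -> shift [-165.9 -348.5   18.9] turn -0.0 F [ 0.5 -0.2 -1.2] open 38.6
knob in scene [0.40645827 0.29320308] area 99.78125
pred stem [129.3 169.7] [133.7 191.7]
172 [175 175 173 172 170 170 170 171 171 140 149 138 173 173 174 176 174 128
  59  70  74  83  91] from col 120
176 [170 173 176 176 175 179 176 174 172 152 142 147 133 127 142 145 144 144
 147 145 143 154 149] from col 120
181 [125 137 140 140 138 130 122 111  98  86 102 144 146 132  90  86  90  91
  99 121 153 160 153] from col 120
185 [ 78  83  82  87  96 100 105 125 148 154 153 141 147 146 127 146 144 135
 124 103  92  98 105] from col 120
189 [112 114 114 114 107 112 119 103  89  99 101 109 130 146 140 108 111 112
 114 115 115 111 111] from col 120
```

```bash
python3 -m creep '[[220,-3,-6,0,0],[220,-11,-24,0,0],[220,-25,-52,0,0],[220,-40,-84,0,0],[220,-56,-118,0,0],[220,-72,-152,0,0],[220,-88,-186,0,0],[220,-104,-220,0,0],[220,-120,-254,0,0],[220,-135,-286,0,0],[220,-148,-314,0,0],[220,-157,-333,0,0]]'
python3 -m creep '[[220,-5,-10,0,0],[220,-7.5,-15.5,0,0],[220,-7.7,-16.2,0,0],[220,-7.7,-16.2,4,0],[220,-7.7,-16.2,8,0],[220,-7.7,-16.2,10,0],[220,-7.7,-16.2,10,0],[220,-7.7,-16.2,10,0]]'
cat >> m3.py <<'E'
g=np.array([.5392,-.0749])
print("blue boss top px",proj("scene",[[*g,.122]]),"held tip px",proj("scene",[[*o[:2],z0+.006]]), "blue fit",fit([("scene",blob(im,(245,195,45,40),blue)[0])],P["upper_flange_grip"][3:],.086)[0])
x,y,K=230,150,8
p=cv2.resize(im[y:y+72,x:x+70,::-1],None,fx=K,fy=K,interpolation=cv2.INTER_CUBIC)
cv2.imwrite("pics/hov8.png",p)
E
python3 m3.py
```

```text
t: 33.43
tool_pos: [0.5325, -0.0612, 0.2336]
tool_rot: [-0.168, -3.135, 0.001]
contact_force: [-0.6, -0.0, -1.7]
opening: 0.0387
t: 34.1
tool_pos: [0.5384, -0.0741, 0.2246]
tool_rot: [-0.163, -3.137, -0.0]
contact_force: [0.2, 0.0, -1.2]
opening: 0.0383
t 34.15 pos [ 0.5386 -0.0744  0.2249] yaw 84.0 tilt 0.0 -> shift [-0.8 -0.3  9.9] turn 0.001 F [-0.8 -0.7 -1.1] open 38.7
knob in scene [ 0.53591595 -0.07275381] area 138.234375
pred stem [262.5 190.7] [262.5 212.9]
193 [ 84  82  84  86  91  86  82  84  99 142 155 147  81  82  83  78  95  83
  85] from col 253
197 [100  97  99 105 116 118 119 114 109 144 153 146  95  92  95  90  90  91
  94] from col 253
202 [112 108 104 100  94  90  87  96 106 140 152 144 108 106 105 101 102 100
 102] from col 253
206 [121 115 109 110 101  97  98 103 106 143 152 144 103 108 106 103  94  92
  96] from col 253
211 [109 102 103 111 110 107 102  98 104 144 153 143  91  93  94  99 100  94
  92] from col 253
blue boss top px [[262.79284527 217.42108899]] held tip px [[262.50747097 213.4064831 ]] blue fit [ 0.53899491 -0.07508569]
```

```bash
python3 - <<'E'
from h import *
im=ctrl.get_image("scene")
for r in range(208,226): print(r,"".join("%4d/%-4d"%(im[r,c,0],im[r,c,2]) for c in range(256,271)))
print(proj("scene",ring((.5392,-.0749),.122,.014))[::12].round(1),proj("scene",ring((.5392,-.0749),.122,.033))[::12].round(1))
E
```

```text
208  111/103  113/106  110/101  114/106  117/107  112/110  138/144  150/155  144/148  103/97   112/104  114/106  113/105  109/100  102/95  
209  110/100  111/102  118/109  116/109  115/105  109/107  139/146  152/157  144/151  100/94   106/99   112/106  117/106  114/106  109/101 
210  117/110  116/108  119/111  112/105  107/99   104/102  139/145  150/157  143/148   96/91   102/97   107/101  111/102  111/102  101/94  
211  114/104  114/105  115/108  107/99   102/94   101/100  138/145  150/156  145/150   91/84    96/90    97/93   103/95    99/92    95/92  
212  107/99   102/92   105/99   109/101   99/91   100/99   138/144  149/156  145/150   96/90    92/90    90/86    94/91   100/96    97/93  
213   95/88    96/90    97/92   100/96    94/89    99/100  141/146  151/158  132/138   90/85    92/85    88/83    94/88   103/96   108/103 
214   99/92    96/89    94/87    94/89    93/89    89/158  124/158  134/166  106/168   80/118   92/87    92/90   100/94   107/99   110/104 
215  103/95    94/90    85/156   82/192   78/211   77/222   92/220   91/220   78/223   76/215   81/211   84/185   91/122
[... 841 characters left out ...]
  56/207   72/238 
222   74/238   54/195   31/124   37/136   39/159   50/170   48/184   50/186   47/183   58/186   43/149   39/148   37/141   68/229   75/238 
223   71/238   66/226   43/168   34/135   40/145   42/151   42/155   41/156   41/156   36/154   42/154   42/150   51/187   75/239   73/239 
224   71/238   75/238   63/223   49/185   41/140   43/151   39/152   42/157   39/156   43/156   49/174   61/208   68/228   72/238   74/239 
225   73/238   72/238   75/238   68/228   61/214   61/215   61/206   57/199   61/213   57/214   70/224   67/234   73/239   75/239   72/239 
[[264.1 216.1]
 [260.7 216.6]
 [261.5 218.7]
 [264.9 218.3]] [[265.9 214.4]
 [257.9 215.5]
 [259.6 220.5]
 [267.7 219.4]]
```

View pics/hov8.png

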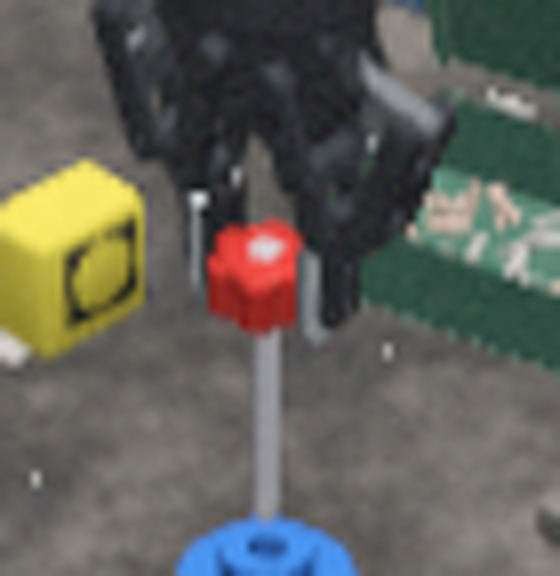

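```bash
python3 -m creep '[[220,0.4,0,3,0],[220,0.8,-0.3,6,0],[220,1,-0.5,9,0],[220,1,-0.5,11,0],[220,1,-0.5,12,0],[220,1,-0.5,12,0],[220,1,-0.5,12,0]]'
python3 - <<'E'
from h import *
im=ctrl.get_image("scene"); o=ctrl.get_obs()["tool_pos"]
for r in range(212,224): print(r,"".join("%4d/%-4d"%(im[r,c,0],im[r,c,2]) for c in range(257,270)))
print(o,proj("scene",ring(o[:2],o[2]-.0881,.008))[::6].round(1))
E
```

```text
t: 34.78
tool_pos: [0.5376, -0.0753, 0.2128]
tool_rot: [-0.165, -3.137, -0.0]
contact_force: [0.7, 0.5, -1.0]
opening: 0.0388
212  102/93   102/96   107/100   98/92    92/95   137/142  148/154  145/149   91/87    91/87    92/87    94/88   101/95  
213   98/93    94/89    99/93    95/89    95/95   138/143  151/155  144/151   87/83    90/86    91/87    94/89   103/94  
214   97/91    94/87    90/84    94/88    94/127  138/143  149/155  142/149   83/117   91/88    94/89    99/93   107/100 
215   92/89    84/156   86/193   81/211   87/170  140/145  147/154  143/151   64/182   79/211   85/186   89/121   98/94  
216   80/213   76/224   77/231   74/237   85/181  136/142  149/155  144/152   54/202   73/238   72/229   74/216   79/211 
217   71/237   75/239   74/239   72/237   63/151  138/141  150/155  128/147   53/193   73/238   72/237   75/239   71/237 
218   63/220   73/238   71/238   75/239   38/139  102/146  113/145   80/145   45/171   74/239   73/238   77/240   65/219 
219   54/194   77/237   74/239   74/239   63/221   61/200   66/184   48/184   63/219   71/238   69/238   63/222   60/210 
220   52/184   46/188   68/227   72/238   73/239   68/230   70/228   68/227   74/239   68/236   62/217   49/177   58/208 
221   49/181   31/118   49/182   63/210   61/213   68/226   67/225   68/225   73/225   53/196   45/173   38/141   60/208 
222   54/195   36/123   32/134   46/160   43/168   55/185   50/186   50/185   55/185   44/150   47/150   32/127   67/229 
223   65/226   45/169   38/138   35/144   39/151   41/155   39/157   32/156   44/157   41/152   39/149   53/184   76/239 
[ 0.53769276 -0.07537653  0.21301221] [[263.4 216.2]
 [262.3 216.1]
 [261.5 216.5]
 [261.3 217.2]
 [261.9 217.7]
 [263.  217.8]
 [263.8 217.4]
 [264.  216.8]]
```

```bash
python3 -m creep '[[220,-0.5,0.3,1,0],[220,-0.5,0.3,2,0],[220,-0.5,0.3,3,0],[220,-0.5,0.3,4,0],[220,-0.5,0.3,5,0],[220,-0.5,0.3,5,0]]'
python3 -m creep '[[220,0,0,1,0],[220,0,0,2,0],[220,0,0,3,0],[220,0,0,4,0],[220,0,0,4,0]]'
```

```text
t: 35.33
tool_pos: [0.538, -0.075, 0.2075]
tool_rot: [-0.164, -3.137, -0.0]
contact_force: [0.5, -0.8, -1.2]
opening: 0.0387
t: 35.75
tool_pos: [0.538, -0.075, 0.2036]
tool_rot: [-0.165, -3.137, -0.0]
contact_force: [0.1, 1.0, -0.3]
opening: 0.0391
```

```bash
python3 -m creep '[[220,0,0,2,0],[220,0,0,5,0],[220,0,0,8,0],[220,0,0,11,0],[220,0,0,14,0],[220,0,0,17,0],[220,0,0,20,0],[220,0,0,23,0],[220,0,0,26,0],[220,0,0,28,0],[220,0,0,30,0],[220,0,0,30,0]]'
python3 -c "
from h import *
shift(.538,-.075,.1181)"
```

```text
t: 36.75
tool_pos: [0.5379, -0.075, 0.1733]
tool_rot: [-0.165, -3.136, -0.0]
contact_force: [-1.7, 0.4, -1.2]
opening: 0.0388
t 36.75 pos [ 0.5379 -0.075   0.1733] yaw 84.0 tilt 0.05 -> shift [-0.2  0.  55.2] turn 0 F [-1.7  0.4 -1.2] open 38.8
```

```bash
python3 -m creep '[[220,0,0,2,0],[220,0,0,5,0],[220,0,0,8,0],[220,0,0,11,0],[220,0,0,14,0],[220,0,0,17,0],[220,0,0,20,0],[220,0,0,23,0],[220,0,0,26,0],[220,0,0,29,0],[220,0,0,32,0],[220,0,0,32,0]]'
python3 -m creep '[[220,0,0,1,0],[220,0,0,2.5,0],[220,0,0,4,0],[220,0,0,5.5,0],[220,0,0,7,0],[220,0,0,8,0],[220,0,0,8,0]]'
```

```text
t: 37.75
tool_pos: [0.5377, -0.075, 0.141]
tool_rot: [-0.165, -3.136, -0.0]
contact_force: [-0.1, -0.0, -0.6]
opening: 0.0388
t: 38.33
tool_pos: [0.5381, -0.075, 0.1336]
tool_rot: [-0.165, -3.137, -0.0]
contact_force: [-0.2, -0.5, -0.4]
opening: 0.0389
```

```bash
python3 -m creep '[[220,0,0,1,0],[220,0,0,2,0],[220,0,0,3,0],[220,0,0,3,0]]'
python3 -m creep '[[220,0,0,1,0],[220,0,0,2,0],[220,0,0,3,0],[220,0,0,3,0]]'
```

```text
t: 38.67
tool_pos: [0.5381, -0.075, 0.1307]
tool_rot: [-0.165, -3.137, -0.0]
contact_force: [0.5, -0.4, -1.1]
opening: 0.0388
t: 39.0
tool_pos: [0.5381, -0.075, 0.1277]
tool_rot: [-0.164, -3.137, -0.0]
contact_force: [1.2, 0.1, -0.3]
opening: 0.0389
```

In the post's bore. Continue to 0.119, then small steps.

```bash
python3 -m creep '[[220,0,0,1.5,0],[220,0,0,3,0],[220,0,0,4.5,0],[220,0,0,6,0],[220,0,0,7,0],[220,0,0,8,0],[220,0,0,8,0]]'
python3 -m creep '[[220,0,0,0.5,0],[220,0,0,1,0],[220,0,0,1,0]]'
python3 -m creep '[[220,0,0,0.4,0],[220,0,0,0.8,0],[220,0,0,0.8,0]]'
```

```text
t: 39.58
tool_pos: [0.5383, -0.075, 0.1202]
tool_rot: [0.164, 3.137, 0.0]
contact_force: [-0.0, 0.8, 1.2]
opening: 0.0388
t: 39.83
tool_pos: [0.5387, -0.0751, 0.1201]
tool_rot: [0.164, 3.136, -0.0]
contact_force: [-1.8, 0.7, 5.1]
opening: 0.0389
t: 40.08
tool_pos: [0.539, -0.0752, 0.1201]
tool_rot: [0.164, 3.136, -0.0]
contact_force: [-1.9, 1.4, 9.4]
opening: 0.0387
```

```bash
python3 - <<'E'
from h import *
im=ctrl.get_image("scene"); np.save("press.npy",im)
m=red(*[im[...,i].astype(float) for i in range(3)])
s=m[170:225,245:285]; ys,xs=np.nonzero(s); print("red rows",ys.min()+170,ys.max()+170,xs.min()+245,xs.max()+245,len(ys))
for zu in(.122,.124,.127): print(zu,proj("scene",ring((.5387,-.0751),zu,.04))[:,1].max().round(1),proj("scene",ring((.5387,-.0751),zu+.022,.04))[:,1].min().round(1))
for r in range(193,225): print(r,"".join("%4d,%d,%d"%tuple(im[r,c]) for c in (259,261,263,265)))
print("boss lower",proj("scene",ring((.5390,-.0752),.122,.033))[:,1].max(),proj("scene",ring((.5390,-.0752),.108,.064))[:,1].max())
E
```

```text
red rows 208 221 257 267 107
0.122 222.0 207.1
0.124 221.5 206.5
0.127 220.7 205.7
193   38,41,41  36,34,39  37,38,44  69,73,78
194   31,32,34  33,34,38  35,39,42  59,60,66
195   41,43,46  38,38,42  35,38,42  46,49,51
196   33,35,42  37,40,41  40,42,46  45,47,52
197   37,38,40  36,38,39  34,35,41  39,39,43
198   34,35,38  40,40,43  35,37,35  36,38,41
199   40,46,47  81,79,77  46,49,48  49,48,53
200   53,56,60 102,98,92  92,90,88  46,47,51
201   50,53,55 103,101,95 108,106,100  39,37,42
202   52,51,55 104,101,97 118,113,109  45,46,49
203   56,58,60  92,87,86 119,112,108  35,39,42
204   53,53,55  83,80,78 110,108,105  35,39,41
205   43,44,46  86,83,84 105,99,99  78,77,75
206   35,35,36  91,90,86 102,99,95 100,97,94
207   39,42,43  95,91,90  99,94,90 124,94,89
208   74,33,34 122,76,71 201,76,71 209,81,76
209  191,56,52 212,67,61 230,68,61 233,68,62
210  223,65,57 234,72,68 223,185,189 229,130,128
211  230,64,58 231,104,100 218,213,217 221,171,173
212  232,68,63 232,93,89 222,182,184 230,138,138
213  230,67,63 235,72,65 231,116,113 235,72,66
214  198,55,52 238,78,70 241,86,77 242,88,81
215  149,44,38 234,72,65 236,80,74 216,70,61
216  134,32,29 206,60,52 211,60,52 166,40,36
217  137,38,34 158,41,40 175,48,42 150,34,31
218  136,41,38 139,39,34 154,40,35 153,42,38
219  118,48,77 139,37,35 152,40,38 150,40,38
220   81,99,178 137,31,27 147,35,28 128,81,135
221   47,95,169 106,59,102 121,61,95  84,107,181
222   29,71,134  52,77,141  68,82,144  52,99,171
223   32,71,135  38,81,150  44,87,157  40,84,155
224   55,114,198  37,77,143  41,87,157  44,87,157
boss lower 221.19265597115418 228.55985765399606
```

```bash
python3 -m creep '[[220,0,0.3,-0.6,0],[220,-0.3,0.6,-0.6,0],[220,-0.3,0.6,0.4,0],[220,-0.3,0.6,1,0],[220,-0.3,0.6,1,0],[220,-0.3,0.6,1,0]]' 20
python3 -m creep '[[220,0.6,-0.6,0,0],[220,0.6,-0.6,0,0],[220,0.3,-0.3,-0.6,0],[220,0.3,-0.3,-1,0],[220,0.3,-0.3,-1,0]]'
```

```text
t: 40.63
tool_pos: [0.5397, -0.0751, 0.1201]
tool_rot: [0.164, 3.135, -0.002]
contact_force: [-3.6, 1.0, 12.8]
opening: 0.0386
t: 41.05
tool_pos: [0.539, -0.0751, 0.1201]
tool_rot: [0.164, 3.135, -0.001]
contact_force: [-1.5, 1.1, 8.8]
opening: 0.0385
```

```bash
python3 -m creep '[[220,0,0,-0.6,0],[220,0,0,-1,0],[190,0,0,-1,0],[165,0,0,-1,0],[145,0,0,-1,0],[125,0,0,-1,0],[105,0,0,-1,0],[85,0,0,-1,0],[60,0,0,-1,0],[40,0,0,-1,0],[40,0,0,-1,0]]'
python3 -m creep '[[20,0,0,-6,0],[10,0,0,-20,0],[0,0,0,-40,0],[0,0,0,-60,0],[0,0,0,-80,0],[0,0,0,-100,0],[0,0,0,-110,0],[0,0,0,-110,0]]'
python3 - <<'E'
from h import *
im=ctrl.get_image("scene"); a=np.load("press.npy")
for r in list(range(206,211))+list(range(216,226)): print(r,"".join("%4d,%d,%d"%tuple(im[r,c]) for c in (259,261,263,265,267)))
c,ar=blob(im,(248,195,32,32),red); 
for zu in(-.002,0,.002,.004): print(zu,fit([("scene",c)],P["clamp_bolt_grip"],.024+zu)[0],ar)
bl=blob(im,(245,200,45,40),blue); print("blue",bl,fit([("scene",bl[0])],P["upper_flange_grip"][3:],.086)[0])
shift(.45,.2,.25)
p=cv2.resize(im[185:290,200:340,::-1],None,fx=5,fy=5,interpolation=cv2.INTER_CUBIC); cv2.imwrite("pics/final.png",p)
for lab in("pipe_long_mid","tape_measure_mid","try_square_mid"):
    d=ctrl.outline_of("scene",lab); print(lab,[(x["rect"],round(x["conf"],2)) for x in d[:1]])
E
```

```text
t: 41.97
tool_pos: [0.538, -0.0748, 0.1188]
tool_rot: [-0.165, -3.137, 0.0]
contact_force: [0.6, 0.4, -0.0]
opening: 0.0722
t: 42.63
tool_pos: [0.5398, -0.0752, 0.2329]
tool_rot: [0.164, 3.131, -0.002]
contact_force: [-0.0, -0.1, -0.3]
opening: 0.0852
206  101,98,92 104,100,97 102,98,94 111,105,101 109,105,100
207  106,103,100 113,110,106 100,96,90 105,103,98 111,109,104
208  127,98,93 127,102,98 197,74,69 200,85,81 114,109,104
209  196,79,73 213,81,75 230,67,61 232,69,65 129,90,86
210  225,66,59 231,98,93 223,185,188 232,97,94 210,66,62
216  130,39,32 204,60,55 219,66,62 166,39,38 186,53,50
217  134,28,30 160,41,38 184,54,47 152,41,36 152,40,34
218  132,35,30 139,31,29 152,39,36 149,32,28 148,35,31
219  123,54,80 139,33,29 150,42,36 150,42,36 148,38,33
220   89,111,194 139,38,33 148,38,36 124,78,133 130,41,51
221   50,103,181 124,42,51 121,63,101  87,121,197  83,71,127
222   38,77,138  82,74,131  69,80,144  59,109,186  39,79,147
223   40,77,138  35,79,150  44,87,156  40,87,156  42,84,150
224   51,105,186  39,83,152  44,88,157  38,86,155  58,122,207
225   66,139,227  62,127,214  52,114,198  58,127,215  73,146,235
-0.002 [ 0.54252153 -0.07334102] 151.34375
0 [ 0.54040951 -0.07468159] 151.34375
0.002 [ 0.53828204 -0.07601649] 151.34375
0.004 [ 0.53620334 -0.07737354] 151.34375
blue (array([262.83681964, 223.07426189]), 277.3125) [ 0.53665873 -0.07669427]
t 42.68 pos [ 0.5389 -0.075   0.2306] yaw 84.0 tilt 0.17 -> shift [117.1 264.2 -19.9] turn 0 F [-1.2  0.3  0.1] open 85.3
pipe_long_mid [([172.0, 164.0, 26.2, 38.6], 0.59)]
tape_measure_mid [([228.3, 173.5, 16.6, 20.4], 0.92)]
try_square_mid [([295.8, 212.0, 37.2, 21.2], 0.81)]
```

```bash
python3 -m creep '[[0,20,40,-10,0],[0,45,90,-15,0],[0,70,140,-15,0],[0,90,180,-15,0],[0,100,200,-15,0],[0,100,200,-15,0],[0,100,200,-15,0],[0,100,200,-15,0]]'
python3 - <<'E'
from h import *
im=ctrl.get_image("scene"); t=ctrl.get_image("top")
c,a=blob(im,(248,195,32,32),red); print("knob scene",fit([("scene",c)],P["clamp_bolt_grip"],.024)[0],a)
c,a=blob(t,(255,195,40,40),red); v=fit([("top",c)],P["clamp_bolt_grip"],.024)[0]; print("knob top",v,a,"model",sil("top",v,P["clamp_bolt_grip"],.024)[1])
b=blob(t,(250,195,50,50),lambda r,g,b:(b-r>60)|(r-g>70)); print("blue top",fit([("top",b[0])],[(22,64),(22.1,64)],.086)[0],b[1],sil("top",v,[(22,64),(22.1,64)],.086)[1])
print(edgefit("top",t,[(8,84,1)],(.536,-.072),.022),"flange disc on seat")
o=ctrl.get_obs(); print(o["t"],o["tool_pos"],o["contact_force"].round(1))
ctrl.finish_job()
E
```

```text
t: 43.5
tool_pos: [0.4589, 0.135, 0.2427]
tool_rot: [-0.161, -3.135, 0.002]
contact_force: [-0.5, 0.2, 0.7]
opening: 0.0854
knob scene [ 0.54045227 -0.0746764 ] 150.84375
knob top [ 0.53655159 -0.07381936] 92.75 model 118.78125
blue top [ 0.53668785 -0.07328393] 286.59375 269.375
(array([ 0.5365, -0.0723]), 302.2) flange disc on seat
43.6 [0.45964392 0.13376811 0.24314757] [ 0.4  0.7 -0.9]
the job is handed in; nothing more can be done
```

The bender is set up as asked, and I handed the job in at 43.6 s with the arm clear of everything. From the bottom up it is the steel flange on the post (spigot up), the short pipe over the spigot, the blue flange in the pipe, and the red-knob bolt through it. I lowered each part slowly until the wrist felt it touch.

**Seating:** The steel flange, pipe and blue flange came to rest at heights matching 22, 30 and 86 mm, as they should when fully home.

**Bolt height:** The knob stopped with the tool about 2 mm higher than my grip offset predicted. I pressed it to 13 N and nudged it sideways, and it did not go any lower. The pixels I checked showed no drop when I released it. I take it as seated on the boss, with my grip offset wrong.

**Final position checks:**
- In the top camera the steel flange, blue flange and knob centres agree to about 1.5 mm.
- The two cameras differ by about 2–4 mm throughout, so they give no finer check than that.
- In the scene camera the knob position depends on the height I assume, and one fit of the blue flange was about 2 mm off the others.

**Parts to leave alone:** I did not touch the long pipe, tape measure, try square or look-alikes. The network still found the first three in the scene, but I did not compare their positions with the start. I could not view the final picture because the 16-picture limit was reached, so the last checks are numeric only.

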